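# Hasp and pin on the stock chest

## Robot

A 7-joint arm with a two-finger parallel gripper is mounted at the origin on the work surface. World frame = base frame: x ahead of the robot, y to its left, z up, the work surface at z = 0. Lengths are in m, angles in degrees, forces in N, time in s.
With the tool pointing down it reaches from about 0.425 to 0.875 m from the base axis. Payload 4.7 kg.
Tool frame: the origin (TCP) lies on the centre line of the jaws, within the pads' length; the fingertips stand ahead of it and the grasp point (between the pads) lies 2 mm behind it (env.tip_reach is the x of the fingertips in the tool frame, in m); x points along the fingers, z is the direction in which the jaws open and shut, and the axes are right-handed (so a half turn about x gives the same grasp; the last joint's range is limited). The gripper opens to 87 mm and grips with 3 to 60 N. Pads are 19 mm wide; open, the fingers measure 117 mm over their backs; the gripper's body (75 mm by 190 mm) begins 51 mm behind the grasp point.
Start: joints at [75.579, 18.392, -4.016, 83.108, 1.295, 78.541, -3.26], TCP at [0.171, -0.627, 0.24] pointing down, gripper open.
Joint ranges: [-163.93, 163.93], [-17.29, 119.83], [-79.2, 71.16], [3.27, 140.29], [-89.18, 269.18], [5.43, 117.66], [-154.24, 154.24]. Speed limits (degrees/s): [147.25, 147.25, 180, 180, 180, 180, 180].

## Interface

Orientations are given as [roll, pitch, yaw] about the fixed x, y, z axes, in that order (R = Rz(yaw) Ry(pitch) Rx(roll)).
In Python, from cell import telemetry, optics, env, models gives the robot as it stands.
- The arm moves only by the shell command python3 -m pendant 'ROWS' [FORCE]. ROWS is JSON, a list of rows, each a list of 3 entries, a list of its own where there are three numbers: the finger opening in mm, from 0 to 87, then the shift along the tool's x, y, z in mm, then the turn, a rotation vector about the tool's x, y, z in rad. A call has 1 to 10 rows; each row is the pose to reach, as a shift and turn from the pose commanded when the call began, along the tool's axes at that moment; what a row does not reach only later rows make up. A row lasts 1/12 s, in which the tool goes at most 41.7 mm and 7.16 degrees, less where a joint would pass 70% of its speed; a pose out of reach is approached as far as the arm can. A call with a gripper value outside its range is refused whole. The fingers move at their own pace and stop on an object; FORCE is the grip in N (left out, the last holds). Time passes only in rows, so rows that repeat a pose let the fingers close. It gives the time, the measured TCP pose, the force and the opening at its end, in the units of the state.
- telemetry.get_obs(): the state, without advancing time (a new reading comes with each control period).
- optics.read_camera(name): name is "side" or "top"; returns a dict with "image" (420x560x3 uint8, blue, green, red), "range_z" (420x560 float32, m along the optical axis (not along the pixel's ray), 0 where there is no reading), "fx", "fy", "cx", "cy" (pixels), "cam_to_world" (4x4, takes a point from camera to world coordinates). Camera axes: x right, y up, looking along -z (the intrinsics and any distortion apply to the point x, -y, -z); pixel columns grow to the right and rows downward; lengths in m; the calibration is good to about 2 mm. A picture is of the moment at which its call begins.
- env.sign_off(): hands the job in, once; it reports no verdict.
Trained networks look in the newest picture that a camera, given by its name, has taken for a name from the list of things; names that differ only in an ending like _2 or _b are one class to them, and where a whole thing is asked for, a point or a joint stands for the part that bears it (a point fixed in the world has none). Each returns a list of dicts, best first, with "confidence" (0 to 1); they miss things now and then, are a little off and sometimes report something else, mostly with a low value. They report only what shows in the picture. A call takes as long as a camera call.
- models.masks_of(camera, label): "pixels" (420x560 bool, what is visible of it) and "extent" ([left, top, right, bottom] as shares, 0 to 1, of the picture: columns of its width, rows of its height, round what is visible of it).
- models.landmark_of(camera, label): "centre" ([row, column] as shares, 0 to 1, of the picture: columns of its width, rows of its height: a listed point, or the origin of a listed thing).
The state is a dict: "time_s": time; "qpos": joint angles; "joint_velocities": joint speeds; "effort": joint torques, N m; "tool_pos": TCP position; "tool_rot": TCP orientation; "force": force on the tool from outside, world axes, zero at the start; "wrist_torque": the same for the moment, N m; "grip_width": finger opening in m.
Only numpy, scipy, OpenCV 4.12 (cv2) and the standard library are available. Lean on these libraries where they do the work, as an engineer would, in place of code of your own. Each camera call takes 0.05 s, during which the arm holds its last target.

## Task

Fasten the stock chest: swing the hasp over and down until it lies fully home on the chest's front with the staple through its slot, then drop the retaining pin, which stands head-down in the pipe cap, tip first down through the staple's eye until its head rests on the staple. Let go of everything and leave the carton, the pipe elbow and the jar where they are.

Things in the scene. Friction and masses are not known exactly. Their poses are not given: they have to be found in the camera images.
- chest: Grey painted steel stock chest with a closed, locked-down lid, fixed to the bench: 240 deep (x) x 360 wide (y) x 160 high. Origin: centre of its underside; its front (hasp side) faces its own -x, roughly towards the robot; z up. Staple and hasp sit on the middle of its front.
- staple_eye (a point): Centre of the staple's round eye, level with the staple's top face, 128 above the bench; axes as the chest's. The staple is a flat steel tongue, 30 wide, 8 thick, lying level and standing 49 out from the chest's front; the hole, 14.5 across with a small chamfer, goes straight down through it, its centre 34 out from the chest's front. Free space below it.
- hasp_hinge (a point): Middle of the hasp's hinge axis, on the top front edge of the chest, 163 above the bench, 7 out from the chest's front; axes as the chest's (hinge axis = y).
- hasp_end (a point): Middle of the free end of the hasp leaf; turns with the leaf. The leaf is a steel plate 70 wide, 4 thick, 76 from hinge axis to free end, with a slot 38 wide from 24 to 62 from the axis. Closed, its outer face lies 5 in front of the hinge axis, 22 short of the eye's centre.
- hasp (a joint): Angle of the hasp leaf, rad. 0: hanging straight down against the chest's front, staple poking through its slot (closed, hard stop). It grows as the leaf swings forward and up: 1.57 sticking out level to the front, 3.14 straight up, 3.3 to 3.9 leaning back over the lid (start). Stiff hinge: about 0.09 N m of friction holds it at any angle; gravity does not move it.
- pin: Loose steel pin, about 0.11 kg, 99 long: hexagonal head 22 across flats, 14 thick; round shank 12 across, 85 long, the last 5 tapering to 8. Origin: centre of the head's outer end face; its z runs from head to tip. At first it stands loosely head-down, tip up, in the pipe cap. On its head on the bench it stands stably and can be pushed over by its tip end; lying, it rests on a head flat and the tip.
- pin_tip (a point): Centre of the pin's tip, 99 along the pin's z from its origin.
- cap: Upright steel pipe cap (open-topped cup, 40 outside, 31 inside, rim 34 above the bench, inner floor 7 above the bench) on a 70 x 70 x 5 square flange, fixed to the bench; either left or right of the middle. The pin stands in it head-down. Origin: centre of the underside.
- carton: Bystander: small cardboard carton 90 x 120 x 70 high, on the side opposite the pipe cap. Origin: centre of the underside.
- elbow: Bystander: brass pipe elbow, two 48 legs along its own +x and +y, 38 thick, lying beside the chest on the left. Origin: under its corner.
- jar: Bystander: closed jar, 60 across, 90 high, beside the chest on the right. Origin: centre of the underside.

How it is judged:
By the outcome, as a careful person would: the job done as asked, in the order asked, and still so for the second after the job is handed in, with the robot touching nothing.
It also fails if it takes over 72 s, if anything falls off the work surface, if the arm or the gripper's body presses on something with over 40 N, if the wrist force passes 120 N, or if a joint passes its speed limit or range.

## Working session

There is one attempt and no reset: what is moved stays moved. The work goes in short steps, Python scripts to look and compute and a shell command to move; the robot and the scene stay as the last step left them, time stands still between calls to the robot, and variables do not carry over. Pictures are saved under pics/ and viewed, and the job is handed in when it is done.

```bash
ls; mkdir -p pics; cat > h.py <<'E'
import numpy as np, cv2
from scipy.spatial.transform import Rotation as R
from cell import telemetry, optics, env, models
def world(c,u,v,z=None):
    # pixel->world with range
    if z is None: z=c["range_z"][int(round(v)),int(round(u))]
    x=(u-c["cx"])/c["fx"]*z; y=(v-c["cy"])/c["fy"]*z
    return (c["cam_to_world"]@np.array([x,-y,-z,1]))[:3]
def onplane(c,u,v,h):
    o=c["cam_to_world"][:3,3]; p=world(c,u,v,1.0); d=p-o
    return o+d*(h-o[2])/d[2]
def proj(c,p):
    q=np.linalg.inv(c["cam_to_world"])@np.append(p,1); z=-q[2]
    return c["fx"]*q[0]/z+c["cx"], c["fy"]*(-q[1])/z+c["cy"]
def lm(cam,l):
    r=models.landmark_of(cam,l)
    return [(round(d["centre"][1]*560,1),round(d["centre"][0]*420,1),round(d["confidence"],2)) for d in r][:2]
E
python3 - <<'E'
from h import *
o=telemetry.get_obs();print(o)
print(env.tip_reach)
for n in("side","top"):
    c=optics.read_camera(n);cv2.imwrite(f"pics/a_{n}.png",c["image"])
    print({k:c[k] for k in c if k not in("image","range_z")})
    for l in "chest staple_eye hasp_hinge hasp_end pin pin_tip cap carton elbow jar".split(): print(n,l,lm(n,l))
E
```

```text
pics
{'time_s': 0.0, 'qpos': array([75.58070767, 18.43922341, -4.01451607, 83.17573255,  1.29531534,
       78.53861279, -3.2589062 ]), 'joint_velocities': array([ 0.0103744 , -0.03719909, -0.02228204,  0.07550089, -0.09076052,
       -0.09250702, -0.03141144]), 'effort': array([ 7.89713722e-04, -4.91278625e+01, -4.04016897e-01, -3.12519658e+01,
       -6.39937911e-02,  4.36598877e-02,  1.49730708e-04]), 'tool_pos': array([ 0.17052546, -0.62669912,  0.23845219]), 'tool_rot': array([-176.66682206,   89.89150202,  108.56243148]), 'force': array([-0.06267799,  0.21119849, -0.85927228]), 'wrist_torque': array([ 0.01410625,  0.03278515, -0.00732907]), 'grip_width': 0.08685090736561146}
0.017
{'fx': 392.43439362335477, 'fy': 392.43439362335477, 'cx': 281.1819870938389, 'cy': 208.03909387026985, 'cam_to_world': array([[-0.78870312,  0.31768726, -0.52632897,  0.02491245],
       [-0.61460267, -0.38722624,  0.68725497,  0.70825321],
       [ 0.01452376,  0.86552333,  0.50065799,  0.60352108],
       [ 0.        ,  0.        ,  0.        ,  1.        ]])}
side chest [(233.4, 229.2, 0.59)]
side
[... 362 characters left out ...]
233, 'cx': 275.3423998023033, 'cy': 215.20180414542082, 'cam_to_world': array([[-0.01961276,  0.99721648, -0.0719349 ,  0.48067804],
       [-0.99978949, -0.01999528, -0.0046014 , -0.00425071],
       [-0.00602695,  0.07182951,  0.99739872,  1.29318924],
       [ 0.        ,  0.        ,  0.        ,  1.        ]])}
top chest [(187.4, 277.1, 0.55)]
top staple_eye [(254.3, 229.5, 0.85)]
top hasp_hinge [(249.8, 215.2, 0.86)]
top hasp_end [(254.3, 201.6, 0.58)]
top pin [(188.6, 276.1, 0.63)]
top pin_tip [(180.2, 278.1, 0.55)]
top cap [(190.1, 277.1, 0.7), (188.4, 276.5, 0.67)]
top carton [(368.3, 258.3, 0.95), (253.1, 225.9, 0.32)]
top elbow [(145.7, 186.6, 0.81)]
top jar [(391.9, 191.8, 0.69)]
```

View pics/a_side.png

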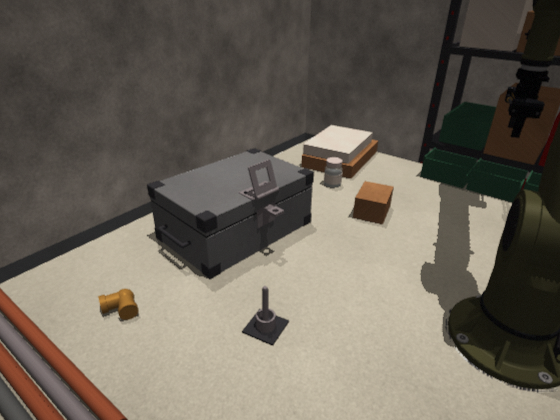

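View pics/a_top.png

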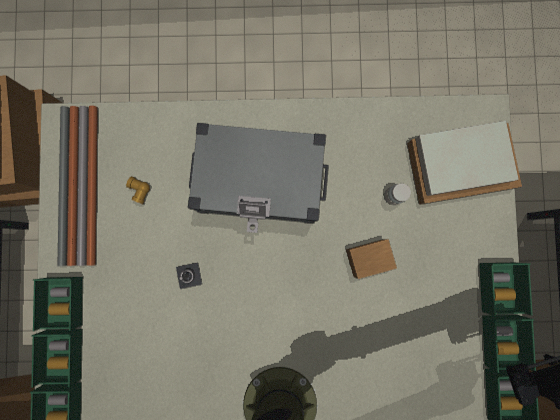

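```bash
python3 - <<'E'
from h import *
for n in("side","top"):
    c=optics.read_camera(n)
    for l,h in (("staple_eye",.128),("hasp_hinge",.163),("pin_tip",.106),("cap",0),("pin",.007),("carton",0),("elbow",0),("jar",0),("hasp_end",.23)):
        for u,v,cf in lm(n,l)[:1]: print(n,l,u,v,cf,onplane(c,u,v,h).round(4), world(c,u,v).round(4))
# chest geometry from depth (top)
v,u=np.mgrid[0:420,0:560]
z=c["range_z"]; x=(u-c["cx"])/c["fx"]*z; y=(v-c["cy"])/c["fy"]*z
P=np.stack([x,-y,-z,np.ones_like(z)],-1)@c["cam_to_world"].T
P=P[...,:3]; m=(z>0)&(abs(P[...,2]-.16)<.006)&(P[...,0]>.45)
lab=cv2.connectedComponents(m.astype(np.uint8))[1]
k=np.bincount(lab[lab>0]).argmax(); q=P[lab==k][:,:2].astype(np.float32)
r=cv2.minAreaRect(q); print(r, cv2.boxPoints(r), np.median(P[lab==k][:,2]))
m=(z>0)&(P[...,2]>.167)&(P[...,0]>.45); print("leaf",m.sum(),P[m].min(0),P[m].max(0))
m=(z>0)&(P[...,2]>.09)&(P[...,2]<.115)&(abs(u-180)<12)&(abs(v-278)<12); print("tip",m.sum(),P[m].mean(0) if m.sum() else 0)
np.save("P.npy",P)
E
```

```text
side hasp_hinge 269.7 192.3 0.83 [0.5559 0.0614 0.163 ] [0.5557 0.0616 0.1632]
side pin_tip 266.2 285.8 0.61 [0.3899 0.2741 0.106 ] [0.3898 0.2741 0.106 ]
side cap 264.5 327.1 0.65 [0.3911 0.2787 0.    ] [0.38   0.2917 0.0183]
side pin 263.6 322.1 0.8 [0.3968 0.2747 0.007 ] [0.3806 0.2936 0.033 ]
side carton 370.6 211.6 0.65 [ 0.4355 -0.2758  0.    ] [ 0.4129 -0.2216  0.0333]
side elbow 124.6 300.5 0.85 [0.6758 0.4102 0.    ] [0.6413 0.426  0.032 ]
side jar 331.6 186.0 0.65 [ 0.6186 -0.3481  0.    ] [ 0.615  -0.3418  0.0036]
side hasp_end 258.6 162.9 0.76 [0.5902 0.0611 0.23  ] [0.0249 0.7083 0.6035]
top staple_eye 250.8 226.1 0.57 [0.5353 0.0709 0.128 ] [ 0.5414  0.0794 -0.0028]
top hasp_hinge 252.3 215.2 0.59 [0.5635 0.0641 0.163 ] [0.563  0.0637 0.1689]
top pin_tip 179.3 281.3 0.66 [0.3831 0.2784 0.106 ] [0.3746 0.3029 0.0034]
top cap 188.3 274.6 0.97 [0.3944 0.2756 0.    ] [0.3966 0.2687 0.032 ]
top pin 187.6 273.8 0.5 [0.3974 0.2763 0.007 ] [0.3982 0.2737 0.0187]
top carton 368.2 259.6 0.67 [ 0.4299 -0.2839  0.    ] [ 0.4324 -0.2701  0.0638]
top elbow 144.4 186.1 0.85 [0.6743 0.4131 0.    ] [0.6687 0.401  0.0375]
top jar 391.4 191.2 0.9 [ 0.6422 -0.3643  0.    ] [ 0.6341 -0.3462  0.0652]
top hasp_end 253.9 206.1 0.9 [0.582  0.0555 0.23  ] [0.582  0.0555 0.2298]
((0.6836888194084167, 0.049746811389923096), (0.362755686044693, 0.2474406659603119), 83.68802642822266) [[ 0.54077744 -0.11692946]
 [ 0.78671813 -0.14413358]
 [ 0.8266002   0.21642308]
 [ 0.5806595   0.2436272 ]] 0.1598739313976183
leaf 302 [ 0.55464236 -0.13213011  0.16702352] [0.81355707 0.23366481 0.23857825]
tip 16 [0.39239672 0.27339653 0.10289892]
```

The side view shows the chest, with the leaf up at (258,162) and the staple at (271,209). The pin stands in the cap at (265,310). The top view puts the staple at (252,229) and the cap at (189,276). I'll refine the staple position with zoomed crops.

```bash
cat >> h.py <<'E'
def zoom(c,u,v,w,name,k=8):
    im=c["image"][v-w:v+w,u-w:u+w]; im=cv2.resize(im,None,fx=k,fy=k,interpolation=cv2.INTER_CUBIC)
    im=np.clip(im.astype(float)*1.6,0,255).astype(np.uint8)
    return im
E
python3 - <<'E'
from h import *
a=optics.read_camera("top");b=optics.read_camera("side")
im=np.hstack([zoom(a,252,222,24,"",8),zoom(b,268,192,24,"",8)])
cv2.imwrite("pics/b.png",im)
P=np.load("P.npy")
m=(abs(P[...,2]-.128)<.006)&(abs(P[...,0]-.53)<.05)&(abs(P[...,1]-.07)<.05)
print(m.sum()); 
vv,uu=np.where(m); print(uu.min(),uu.max(),vv.min(),vv.max())
yaw=np.deg2rad(-6.3); ex=np.array([np.cos(yaw),np.sin(yaw)]); ey=np.array([-ex[1],ex[0]])
q=P[m][:,:2]; print((q@ex).min(),(q@ex).max(),(q@ey).min(),(q@ey).max())
m=(P[...,2]>.172)&(abs(P[...,0]-.57)<.04)&(abs(P[...,1]-.07)<.06);q=P[m]
l=q[:,:2]@ey; print("leaf y",l.min(),l.max(),np.median(l)); A=np.c_[q[:,:2]@ex,np.ones(len(q))]
print("x",(q[:,:2]@ex).min(),(q[:,:2]@ex).max(),q[:,2].max())
print(np.linalg.lstsq(np.c_[q[:,2],np.ones(len(q))],q[:,:2]@ex,rcond=None)[0])
print("front mid", np.array([.5644,.0629])@ex,np.array([.5644,.0629])@ey)
E
```

```text
117
234 257 213 232
0.50780570071013 0.5566203151137807 0.1103429489453941 0.17957048379732718
leaf y 0.09032170618977607 0.16051581763229822 0.12574393999426892
x 0.5523939074585181 0.5794525316722281 0.238578253596345
[0.35704365 0.49296017]
front mid 0.5540892750912767 0.12445418927791675
```

View pics/b.png

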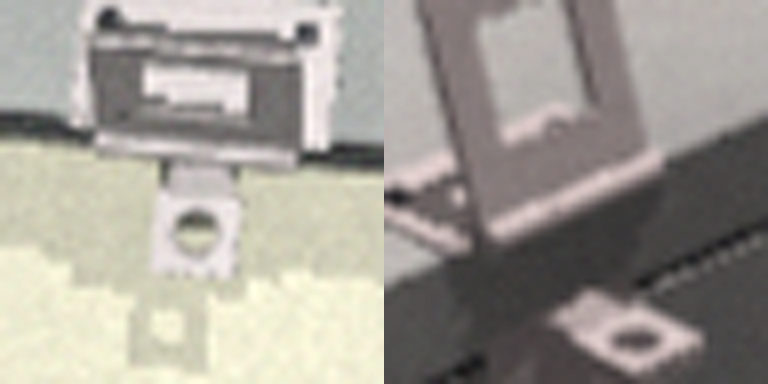

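```bash
python3 - <<'E'
from h import *
a=optics.read_camera("top");b=optics.read_camera("side")
print(onplane(a,252.1,226.5,.128),onplane(b,274.6,210.1,.128))
print(world(a,252,231),world(b,279,210))
# pin tip and cap
im=np.hstack([zoom(a,186,277,24,"",8),zoom(b,265,305,36,"",8)[::1,:][:384*1,:] if 0 else cv2.resize(zoom(b,265,305,36,""),(384,384))])
cv2.imwrite("pics/c.png",im)
yaw=np.deg2rad(-6.3); ex=np.array([np.cos(yaw),np.sin(yaw)]); ey=np.array([-ex[1],ex[0]])
for n,c in(("t",a),("s",b)):
  for e in (onplane(a,252.1,226.5,.128),onplane(b,274.6,210.1,.128)): print(e[:2]@ex,e[:2]@ey)
E
```

```text
[0.53409852 0.06726686 0.128     ] [0.53095468 0.07329946 0.128     ]
[0.52151752 0.06791743 0.12522899] [0.52651958 0.06181596 0.12472572]
0.523491593363852 0.12546956956414076
0.5197047562623335 0.13112074968617754
0.523491593363852 0.12546956956414076
0.5197047562623335 0.13112074968617754
```

View pics/c.png

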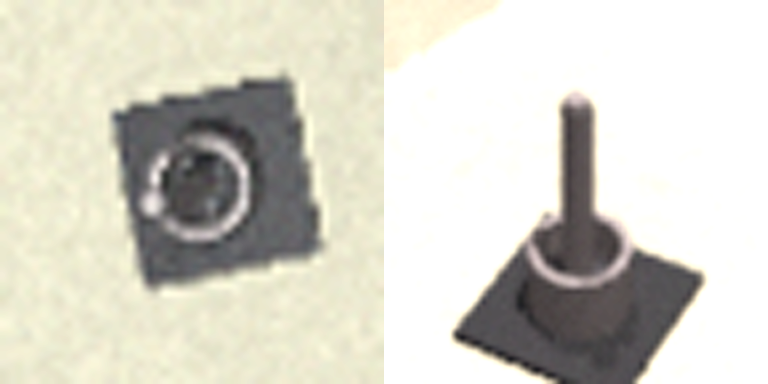

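```bash
cat >> h.py <<'E'
yaw=np.deg2rad(-6.3); ex=np.array([np.cos(yaw),np.sin(yaw)]); ey=np.array([-ex[1],ex[0]])
def loc(x,y,z): p=x*ex+y*ey; return np.array([p[0],p[1],z])
def cur():
    o=telemetry.get_obs(); return o, np.array(o["tool_pos"]), R.from_euler("xyz",o["tool_rot"],degrees=True)
def delta(pos,Rt=None):
    o,p,r=cur(); s=r.inv().apply(np.array(pos)-p)*1000
    t=(r.inv()*Rt).as_rotvec() if Rt is not None else np.zeros(3)
    return s.round(1),t.round(4)
def Rdown(zdir): # tool x down, z along zdir (xy)
    z=np.array([zdir[0],zdir[1],0.]);x=np.array([0,0,-1.]);y=np.cross(z,x); return R.from_matrix(np.c_[x,y,z])
E
python3 - <<'E'
from h import *
o,p,r=cur(); print(r.as_matrix().round(3))
for s in(1,-1):
    print(s,delta(loc(.548+.065,.126,.30),Rdown(s*ey)))
E
```

```text
[[-0.     0.965  0.263]
 [-0.     0.263 -0.965]
 [-1.    -0.     0.   ]]
1 (array([ -60.5,  616.5, -542.2]), array([-2.7658e+00, -1.0000e-04,  2.0000e-04]))
-1 (array([ -60.5,  616.5, -542.2]), array([3.758e-01, 1.000e-04, 0.000e+00]))
```

```bash
python3 -m pendant '[[42,[-62,300,-250],[0.2,0,0]],[42,[-62,300,-250],[0.2,0,0]],[42,[-62,300,-250],[0.2,0,0]],[42,[-62,300,-250],[0.2,0,0]],[42,[-62,300,-250],[0.2,0,0]],[42,[-62,300,-250],[0.2,0,0]],[42,[-62,300,-250],[0.2,0,0]],[42,[-62,300,-250],[0.2,0,0]],[42,[-62,300,-250],[0.2,0,0]],[42,[-62,300,-250],[0.2,0,0]]]' 20
python3 - <<'E'
from h import *
print(delta(loc(.548+.065,.126,.30),Rdown(-ey)), cur()[0]["qpos"].round(1))
E
```

```text
time_s: 3.13
tool_pos: [0.3982, -0.3018, 0.303]
tool_rot: [86.5, 89.8, 0.7]
force: [0.4, 1.3, -0.3]
grip_width: 0.0425
(array([   3.7,  250.5, -342.5]), array([ 1.828e-01, -1.000e-04, -2.900e-03])) [ 53.8  -0.8 -19.4  97.7  -0.3  82.9 -51.3]
```

```bash
python3 -m pendant '[[42,[2,250,-342],[0.18,0,0]],[42,[2,250,-342],[0.18,0,0]],[42,[2,250,-342],[0.18,0,0]],[42,[2,250,-342],[0.18,0,0]],[42,[2,250,-342],[0.18,0,0]],[42,[2,250,-342],[0.18,0,0]],[42,[2,250,-342],[0.18,0,0]],[42,[2,250,-342],[0.18,0,0]],[42,[2,250,-342],[0.18,0,0]],[42,[2,250,-342],[0.18,0,0]]]' 
python3 - <<'E'
from h import *
print(delta(loc(.548+.065,.126,.30),Rdown(-ey)), cur()[0]["qpos"].round(1))
E
```

```text
time_s: 3.97
tool_pos: [0.6161, 0.0422, 0.2998]
tool_rot: [66.6, 90.0, -30.0]
force: [-0.1, -0.1, 0.6]
grip_width: 0.042
(array([ -0.2,   5.2, -16.5]), array([-0.0051,  0.0003, -0.0007])) [  24.7   17.   -39.1   81.6   10.7   85.1 -110.6]
```

```bash
python3 -m pendant '[[42,[0,5,-16.5],[0,0,0]],[42,[0,5,-16.5],[0,0,0]],[42,[30,5,-16.5],[0,0,0]],[42,[60,5,-16.5],[0,0,0]],[42,[83,5,-16.5],[0,0,0]],[42,[83,-15,-16.5],[0,0,0]],[42,[83,-30,-16.5],[0,0,0]],[42,[83,-45,-16.5],[0,0,0]],[42,[83,-60,-16.5],[0,0,0]],[42,[83,-60,-16.5],[0,0,0]]]' 
python3 - <<'E'
from h import *
print(delta(loc(.548+.065,.126,.30),Rdown(-ey)), cur()[0]["qpos"].round(1))
c=optics.read_camera("side"); cv2.imwrite("pics/d.png",cv2.resize(c["image"][90:270,150:390],None,fx=3,fy=3))
E
```

```text
time_s: 4.8
tool_pos: [0.5559, 0.0628, 0.2171]
tool_rot: [12.2, 89.9, -84.4]
force: [0.1, -0.3, 0.1]
grip_width: 0.0422
(array([-82.9,  67.4,  -2.7]), array([-0.0052,  0.0023, -0.0005])) [  26.6   11.5  -40.4   96.9    7.9   74.5 -111.9]
```

View pics/d.png

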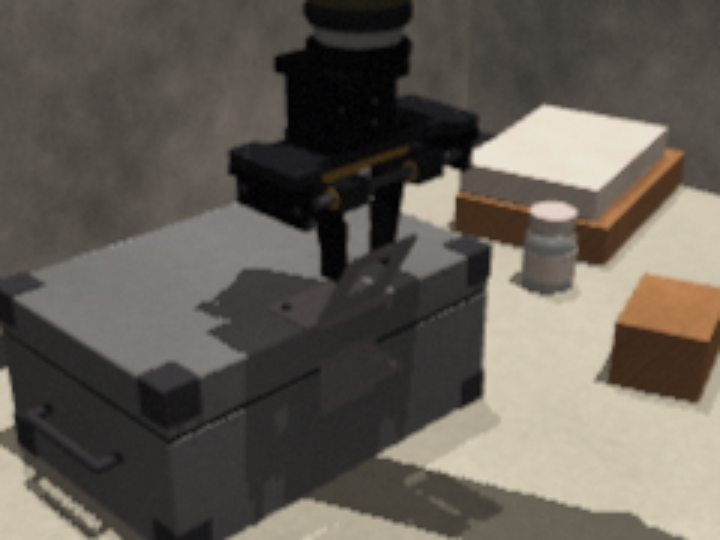

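```bash
python3 -m pendant '[[42,[0,-16,-2.7],[0,0,0]],[42,[0,-32,-2.7],[0,0,0]],[42,[2,-48,-2.7],[0,0,0]],[42,[18,-48,-2.7],[0,0,0]],[42,[35,-49,-2.7],[0,0,0]],[42,[50,-51,-2.7],[0,0,0]],[42,[63,-52,-2.7],[0,0,0]],[42,[74,-44,-2.7],[0,0,0]],[42,[82,-34,-2.7],[0,0,0]],[42,[82,-34,-2.7],[0,0,0]]]' 
python3 - <<'E'
from h import *
print(delta(loc(.548,.126,.20),Rdown(-ey)), cur()[0]["qpos"].round(1))
c=optics.read_camera("side"); cv2.imwrite("pics/e.png",cv2.resize(c["image"][90:270,150:390],None,fx=3,fy=3))
E
```

```text
time_s: 5.68
tool_pos: [0.5247, 0.0694, 0.133]
tool_rot: [-99.6, 89.9, 163.8]
force: [-1.4, -1.1, -0.1]
grip_width: 0.0419
(array([-67. ,  34. ,   0.3]), array([-0.0057, -0.0004,  0.0023])) [  26.5   12.1  -40.6  106.5    8.6   64.6 -113.8]
```

View pics/e.png

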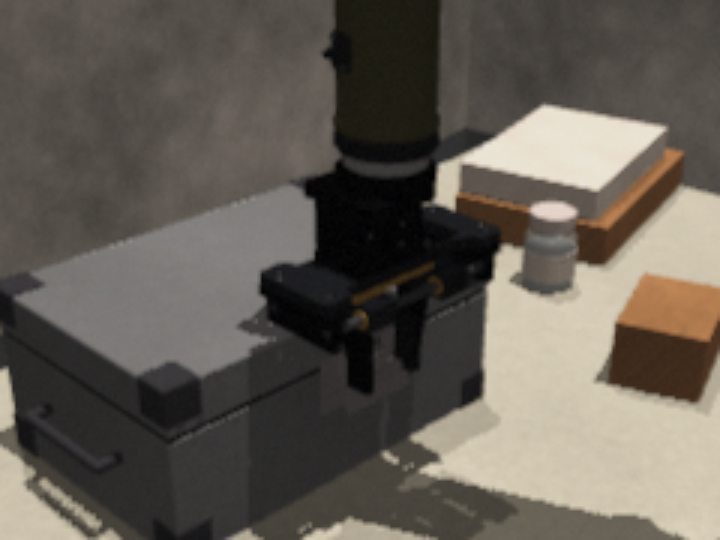

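```bash
python3 -m pendant '[[42,[1,6,0],[0,0,0]],[42,[2,11,0],[0,0,0]],[42,[2,15,0],[0,0,0]],[42,[2,18,0],[0,0,0]],[42,[2,20,0],[0,0,0]],[42,[2,20,0],[0,0,0]]]' 
python3 - <<'E'
from h import *
print(delta(loc(.548,.126,.20),Rdown(-ey)))
E
```

```text
time_s: 6.23
tool_pos: [0.5443, 0.0681, 0.1327]
tool_rot: [78.1, 90.0, -18.4]
force: [-0.7, -0.2, -1.1]
grip_width: 0.0419
(array([-67.3,  14.5,   1.3]), array([-0.0043,  0.0001, -0.0003]))
```

```bash
python3 -m pendant '[[42,[0,1.5,0],[0,0,0]],[42,[0,3,0],[0,0,0]],[42,[0,3,0],[0,0,0]]]'; python3 -m pendant '[[42,[0,1,0],[0,0,0]],[42,[0,2,0],[0,0,0]],[42,[0,2,0],[0,0,0]]]' 
```

```text
time_s: 6.48
tool_pos: [0.5446, 0.068, 0.1326]
tool_rot: [-72.6, 89.7, -169.1]
force: [-9.7, -0.2, 4.6]
grip_width: 0.0424
time_s: 6.73
tool_pos: [0.5446, 0.068, 0.1325]
tool_rot: [-73.2, 89.4, -169.7]
force: [-15.4, -0.4, 9.6]
grip_width: 0.0422
```

```bash
python3 -m pendant '[[42,[0,-10,0],[0,0,0]],[42,[0,-40,0],[0,0,0]],[42,[-20,-70,0],[0,0,0]],[60,[-60,-80,0],[0,0,0]],[87,[-100,-80,0],[0,0,0]],[87,[-140,-80,0],[0,0,0]],[87,[-140,-80,0],[0,0,0]]]' 
python3 - <<'E'
from h import *
print(delta(loc(.548,.126,.20),Rdown(-ey)),cur()[0]["qpos"].round(1))
c=optics.read_camera("side"); cv2.imwrite("pics/f.png",cv2.resize(c["image"][90:270,150:390],None,fx=3,fy=3))
E
```

```text
time_s: 7.32
tool_pos: [0.4739, 0.0778, 0.2813]
tool_rot: [91.7, 89.0, -4.9]
force: [2.0, -0.5, 0.7]
grip_width: 0.0612
(array([82.8, 84.1,  3. ]), array([-0.0041, -0.0005, -0.0169])) [  30.7   -3.5  -41.2  102.    -2.1   79.7 -106.6]
```

View pics/f.png

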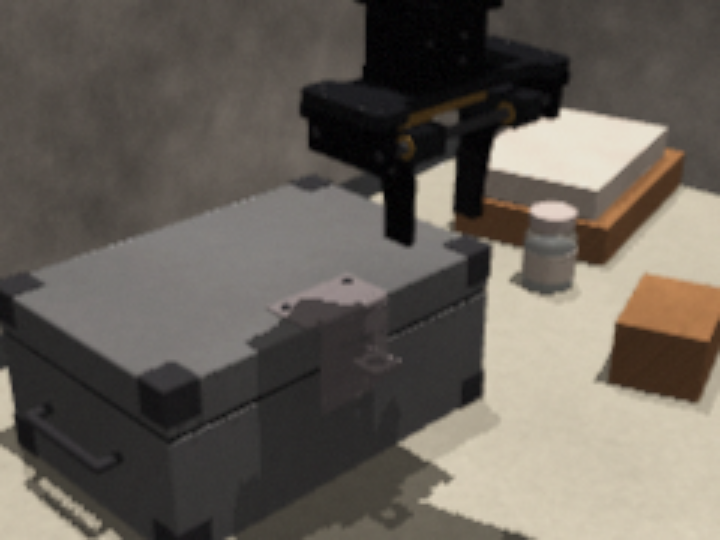

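```bash
cat > fk.py <<'E'
import numpy as np, itertools
from scipy.spatial.transform import Rotation as R
from scipy.optimize import least_squares
Q=np.array([[75.58,18.44,-4.01,83.18,1.30,78.54,-3.26],[53.8,-.8,-19.4,97.7,-.3,82.9,-51.3],[24.7,17,-39.1,81.6,10.7,85.1,-110.6],[26.6,11.5,-40.4,96.9,7.9,74.5,-111.9],[26.5,12.1,-40.6,106.5,8.6,64.6,-113.8],[30.7,-3.5,-41.2,102,-2.1,79.7,-106.6]])
Pp=np.array([[.1705,-.6267,.2385],[.3982,-.3018,.303],[.6161,.0422,.2998],[.5559,.0628,.2171],[.5247,.0694,.133],[.4739,.0778,.2813]])
E_=[[-176.667,89.8915,108.562],[86.5,89.8,.7],[66.6,90,-30],[12.2,89.9,-84.4],[-99.6,89.9,163.8],[91.7,89,-4.9]]
def fk(q,s,prm,allp=False):
    h,L1,a3,L2,a4,L3,a6,off7=prm; q=np.deg2rad(np.asarray(q))
    r=R.from_euler("ZY",[s[0]*q[0],q[1]]); p=np.array([0,0,h]); 
    el0=p+r.apply([0,0,L1])
    r=r*R.from_euler("Z",s[1]*q[2]); el=el0+r.apply([a3,0,0]); r=r*R.from_euler("Y",q[3])
    w=el+r.apply([a4,0,L2]); r=r*R.from_euler("Z",s[2]*q[4])*R.from_euler("Y",q[5])
    r=r*R.from_euler("Z",s[3]*q[6]+off7); t=w+r.apply([0,0,L3])+ (r*R.from_euler("Z",-(s[3]*q[6]+off7))).apply([a6,0,0])
    # tool frame: x along fingers = local z
    T=r*R.from_matrix(np.array([[0,0,1],[0,1,0],[1,0,0.]]).T*np.array([1,-1,1.])[None,:])
    return (t,T,el,w) if allp else (t,T)
if __name__=="__main__":
    Re=R.from_euler("xyz",E_,degrees=True); best=[]
    for s in itertools.product([1,-1],repeat=4):
        for o7 in(0,1.57,3.14,-1.57):
            def f(x):
                out=[]
                for i in range(6):
                    t,T=fk(Q[i],s,x); out+=list((t-Pp[i])*10)+list((T.inv()*Re[i]).as_rotvec()*.5)
                return np.array(out)
            r=least_squares(f,[.33,.4,.0,.4,0,.25,0,o7]); best.append((r.cost,s,r.x.round(4)))
    best.sort(key=lambda b:b[0])
    for b in best[:4]: print(b)
E
python3 fk.py
```

```text
(np.float64(0.11345455588822505), (-1, -1, -1, -1), array([ 1.6573,  0.5476, -0.0077,  0.515 , -0.0268,  1.8649,  0.0222,
        3.1424]))
(np.float64(0.11345455588822513), (-1, -1, -1, -1), array([ 1.6573,  0.5476, -0.0077,  0.515 , -0.0268,  1.8649,  0.0222,
       -3.1408]))
(np.float64(0.11345455588822582), (-1, -1, -1, -1), array([ 1.6573,  0.5476, -0.0077,  0.515 , -0.0268,  1.8649,  0.0222,
        3.1424]))
(np.float64(0.11345455588822612), (-1, -1, -1, -1), array([ 1.6573,  0.5476, -0.0077,  0.515 , -0.0268,  1.8649,  0.0222,
       -3.1408]))
```

```bash
python3 - <<'E'
from fk import *
Re=R.from_euler("xyz",E_,degrees=True)
s=(-1,-1,-1,-1)
x=[ 1.6573,  0.5476, -0.0077,  0.515 , -0.0268,  1.8649,  0.0222,  3.1424]
for i in range(6):
    t,T=fk(Q[i],s,x); print(((t-Pp[i])*1000).round(1),np.rad2deg((T.inv()*Re[i]).as_rotvec()).round(1))
E
```

```text
[23.   6.6 -1.2] [-0. -0.  0.]
[ 1.8 32.1  1.1] [0.  0.1 0.1]
[3.2 3.1 0.6] [ 0.  0. -0.]
[-1.4  3.5  0.4] [0.  0.1 0. ]
[ 2.1  9.8 -1.6] [-0.1 -0.   0. ]
[ 3.9 22.6 -0.1] [ 0.1 -0.   0. ]
```

```bash
cat >> h.py <<'E'
import json,os
def log():
    o,p,r=cur(); open("log.jsonl","a").write(json.dumps([list(o["qpos"]),list(p),list(o["tool_rot"])])+"\n")
    print("t",round(o["time_s"],2),"q",o["qpos"].round(1),"p",p.round(4)); print(r.as_matrix().round(3).tolist())
def Rhor(deg,up=1,pitch=0):
    a=np.deg2rad(deg); x=np.array([np.cos(a),np.sin(a),0]); y=np.array([0,0,1.*up]); z=np.cross(x,y)
    return R.from_matrix(np.c_[x,y,z])
E
python3 - <<'E'
from h import *
log()
Rt=R.from_euler("z",-40,degrees=True)*R.from_matrix(np.array([[0,0,-1],[1,0,0],[0,-1,0]]).T)  # x down,y fwd,z=-y
print(Rt.as_matrix().round(2)); Rt=R.from_matrix(np.c_[[0,0,-1],[.766,-.643,0],[-.643,-.766,0]])
print(delta([.45,.15,.35],Rt)); print(delta([.45,.15,.35],Rhor(-40)))
E
```

```text
t 7.37 q [  30.7   -3.4  -41.2  102.3   -2.    79.5 -106.6] p [0.4727 0.0774 0.2778]
[[0.012, 0.993, -0.114], [-0.001, -0.114, -0.993], [-1.0, 0.012, -0.0]]
[[ 0.    0.77 -0.64]
 [ 0.   -0.64 -0.77]
 [-1.    0.    0.  ]]
(array([-72.5, -29.9, -69.6]), array([ 0.5841, -0.0037, -0.0119]))
(array([-72.5, -29.9, -69.6]), array([ 0.4537, -0.4596,  1.5101]))
```

```bash
python3 -m pendant '[[87,[-72,-30,-70],[0.1,-0.1,0.34]],[87,[-72,-30,-70],[0.15,-0.15,0.5]],[87,[-72,-30,-70],[0.15,-0.15,0.5]],[87,[-72,-30,-70],[0.15,-0.15,0.5]],[87,[-72,-30,-70],[0.15,-0.15,0.5]],[87,[-72,-30,-70],[0.15,-0.15,0.5]],[87,[-72,-30,-70],[0.15,-0.15,0.5]]]'; python3 -c "
from h import *
log()"; python3 - <<'E'
from h import *
from fk import fk
print(delta([.45,.15,.35],Rhor(-40)))
# linear fit of link offsets
rows=[];rhs=[]
from fk import Q,Pp
D=[(q,p) for q,p in zip(Q,Pp)]+[tuple(json.loads(l)[:2]) for l in open("log.jsonl")]
def rots(q):
    q=np.deg2rad(np.asarray(q)); seq=["Z","Y","Z","Y","Z","Y","Z"]; sg=[-1,1,-1,1,-1,1,-1]; r=R.identity(); out=[r]
    for i in range(7): r=r*R.from_euler(seq[i],sg[i]*q[i]); out.append(r)
    return out
A=[];b=[]
for q,p in D:
    rs=rots(q); A.append(np.hstack([rs[i].as_matrix() for i in range(8)])); b.append(p)
A=np.vstack(A);b=np.hstack(b)
x=np.linalg.solve(A.T@A+1e-5*np.eye(24),A.T@b); print(x.reshape(8,3).round(3)); print(((A@x-b)*1000).reshape(-1,3).round(1)[-4:])
E
```

```text
time_s: 7.95
tool_pos: [0.4457, 0.147, 0.3447]
tool_rot: [76.6, 62.2, -28.2]
force: [-0.9, -0.3, -1.1]
grip_width: 0.0871
t 7.95 q [ -15.1  -17.2  -20.   110.9   19.7   73.1 -143.5] p [0.4457 0.147  0.3447]
[[0.411, 0.868, -0.279], [-0.221, -0.202, -0.954], [-0.884, 0.454, 0.108]]
(array([-3.6,  5.5, -3.5]), array([ 0.3218, -0.3116,  1.0568]))
[[ 0.004  0.001  0.125]
 [-0.005 -0.008  0.125]
 [ 0.003 -0.008  0.234]
 [-0.004 -0.004  0.234]
 [ 0.001 -0.004  0.256]
 [-0.    -0.001  0.256]
 [-0.005 -0.001  0.175]
 [-0.001 -0.003  0.175]]
[[ 0.2 -0.1  0. ]
 [ 0.   0.3  0.2]
 [ 0.1 -0.4 -0.3]
 [-0.   0.  -0. ]]
```

```bash
cat > ik.py <<'E'
from h import *
from scipy.optimize import least_squares
SEQ="ZYZYZYZ"; SG=[-1,1,-1,1,-1,1,-1]
LO=np.array([-163.93,-17.29,-79.2,3.27,-89.18,5.43,-154.24]);HI=np.array([163.93,119.83,71.16,140.29,269.18,117.66,154.24])
def rots(q):
    q=np.deg2rad(np.asarray(q)); r=np.eye(3); out=[r]
    for i in range(7):
        a=SG[i]*q[i]; c,s=np.cos(a),np.sin(a)
        r=r@(np.array([[c,-s,0],[s,c,0],[0,0,1]]) if SEQ[i]=="Z" else np.array([[c,0,s],[0,1,0],[-s,0,c]])); out.append(r)
    return out
def fit():
    from fk import Q,Pp
    D=[(q,p,1e-1) for q,p in zip(Q,Pp)]+[tuple(json.loads(l)[:2])+(1,) for l in open("log.jsonl")]
    A=[];b=[]
    for q,p,w in D: A.append(w*np.hstack(rots(q)));b.append(w*np.array(p))
    A=np.vstack(A);b=np.hstack(b); x=np.linalg.solve(A.T@A+1e-5*np.eye(24),A.T@b); return x.reshape(8,3)
X=fit()
# tool rot constant
L=[json.loads(l) for l in open("log.jsonl")]
C=R.concatenate([R.from_matrix(rots(l[0])[7]).inv()*R.from_euler("xyz",l[2],degrees=True) for l in L]).mean().as_matrix()
def FK(q,full=False):
    r=rots(q); p=[r[i]@X[i] for i in range(8)]; cs=np.cumsum(p,0)
    return (cs[7],r[7]@C,cs) if full else (cs[7],r[7]@C)
def IK(p,Rt,q0,wq=0.0):
    M=Rt.as_matrix()
    def f(q):
        t,T=FK(q); return np.r_[(t-p)*10,R.from_matrix(T.T@M).as_rotvec()*3,wq*(q-q0)/57]
    r=least_squares(f,np.clip(q0,LO+.5,HI-.5),bounds=(LO+.4,HI-.4),max_nfev=60)
    e=f(r.x)[:6]; return r.x,np.abs(e).max()
E
cat > s.py <<'E'
from ik import *
rng=np.random.default_rng(0); q0=cur()[0]["qpos"]
print("fkerr",FK(q0)[0]-cur()[1])
for yawd in (0,-20,-40,-60,-80,-100,20,40,60,80,100):
    d=np.array([np.cos(np.deg2rad(yawd)),np.sin(np.deg2rad(yawd)),0])
    for nm,pt in (("pick",[.393,.276,.07]),("place",[.533,.067,.17])):
        if nm=="place" and not -50<=yawd+6<=50: continue
        for up in (1,-1):
            sols=[]
            for k in range(14):
                q,e=IK(np.array(pt)+.002*d,Rhor(yawd,up),rng.uniform(LO,HI) if k else q0)
                if e<2e-3:
                    cs=FK(q,True)[2]; sols.append((np.min(np.minimum(q-LO,HI-q)),q.round(0).astype(int).tolist(),cs[3][2].round(2),cs[5].round(2).tolist()))
            sols.sort(key=lambda s:-s[0])
            print(yawd,nm,up,len(sols),sols[:2])
E
time python3 s.py
```

```text
fkerr [-3.89323103e-06  3.20667624e-06 -4.66089069e-06]
0 pick 1 3 [(np.float64(0.41166707465356467), [-37, 47, -43, 140, 114, 117, 104], np.float64(0.54), [0.07, 0.27, 0.1]), (np.float64(0.40689096381365175), [-37, 46, -43, 140, 114, 117, 104], np.float64(0.54), [0.07, 0.27, 0.1])]
0 pick -1 8 [(np.float64(0.6670180504216319), [-39, 47, -41, 140, 113, 116, -78], np.float64(0.54), [0.07, 0.27, 0.09]), (np.float64(0.6016032052046398), [-43, 45, -38, 140, 111, 114, -79], np.float64(0.55), [0.07, 0.27, 0.09])]
0 place 1 0 []
0 place -1 0 []
-20 pick 1 11 [(np.float64(11.503319770691775), [-83, 38, -3, 129, 76, 95, 103], np.float64(0.59), [0.09, 0.38, 0.1]), (np.float64(10.294633586618147), [-97, 38, 11, 130, 71, 87, 104], np.float64(0.59), [0.09, 0.38, 0.1])]
-20 pick -1 11 [(np.float64(12.543813408643175), [-72, 40, -13, 128, 80, 100, -79], np.float64(0.58), [0.09, 0.38, 0.09]), (np.float64(11.188672710367712), [-89, 39, 4, 129, 74, 91, -78], np.float64(0.59), [0.09, 0.38, 0.09])]
-20 place 1 0 []
-20 place -1 0 []
-40 pick 1 10 [(np.float64(23.693142159134197), [-96, 43, 17, 117, 55, 
[... 2999 characters left out ...]
4(6.699299071422502), [75, 78, -64, 134, -38, 34, -127], np.float64(0.31), [0.32, -0.04, 0.08]), (np.float64(6.676075243832599), [41, 46, -36, 134, -82, 66, -100], np.float64(0.55), [0.33, -0.04, 0.09])]
100 pick 1 11 [(np.float64(19.90687994634709), [55, 62, -55, 120, -42, 60, 51], np.float64(0.43), [0.43, -0.04, 0.09]), (np.float64(19.712400480902076), [45, 53, -44, 121, -55, 68, 60], np.float64(0.5), [0.44, -0.04, 0.1])]
100 pick -1 13 [(np.float64(20.42226626163864), [57, 67, -57, 120, -37, 58, -132], np.float64(0.4), [0.43, -0.04, 0.08]), (np.float64(20.421056490196975), [56, 65, -56, 120, -39, 59, -131], np.float64(0.41), [0.44, -0.04, 0.08])]
real	0m44.137s
user	0m42.006s
sys	0m0.132s
```

```bash
cat > s2.py <<'E'
from ik import *
rng=np.random.default_rng(1); q0=cur()[0]["qpos"]; yd=-45
d=np.array([np.cos(np.deg2rad(yd)),np.sin(np.deg2rad(yd)),0])
def best(pt,up,ref,n=16,w=None):
    b=None
    for k in range(n):
        q,e=IK(np.array(pt),Rhor(yd,up),ref+rng.normal(0,25,7)*(k>0),0.02)
        q,e=IK(np.array(pt),Rhor(yd,up),q)
        if e<2e-3:
            s=np.abs(q-ref).max()-1*np.min(np.minimum(q-LO,HI-q))
            if b is None or s<b[0]: b=(s,q)
    return b
pin=np.array([.393,.275,.078]); eye=np.array([.533,.067,.18])
for up in(1,-1):
    for nm,pt in(("pick",pin+.002*d),("pre",pin-.09*d),("prehi",pin-.09*d+[0,0,.12]),("lift",pin+[0,0,.15]),("place",eye),("placehi",eye+[0,0,.06])):
        b=best(pt,up,np.array([-80,42,0,118,65,95,-66 if up<0 else 114]))
        print(up,nm,b and b[1].round(1), b and round(np.min(np.minimum(b[1]-LO,HI-b[1])),1))
E
python3 s2.py
```

```text
1 pick [-85.9  42.9   8.2 112.7  55.9  99.6 113.5] 18.0
1 pre [-93.7  45.9   8.5 105.6  49.1 105.  115.6] 12.7
1 prehi [-97.1  33.2  12.3 108.2  52.4 110.7 124.6] 7.0
1 lift [-90.9  25.8  13.3 115.5  59.6 106.8 126.4] 10.9
1 place [-63.7  22.3  12.7 130.7  81.6  89.  117.8] 9.6
1 placehi [-54.7  14.1   3.2 130.2  84.2  93.2 125.6] 10.1
-1 pick [-87.9  44.   10.2 112.8  54.7  98.1 -66.7] 19.5
-1 pre [-98.6  47.3  14.  106.   46.4 102.  -63.1] 15.7
-1 prehi [-94.6  33.9   9.3 108.   52.7 111.2 -56.8] 6.4
-1 lift [-88.4  26.6  10.5 115.4  59.8 107.1 -54.9] 10.5
-1 place [-63.8  23.5  12.7 130.8  81.4  88.7 -63.3] 9.5
-1 placehi [-53.5  15.2   1.9 130.3  84.3  93.3 -55.6] 10.0
```

```bash
cat > s3.py <<'E'
from ik import *
import sys
qT=np.array([-94.6,33.9,9.3,108.,52.7,111.2,-56.8])
o,p,r=cur(); q0=o["qpos"]
for t in np.linspace(0,1,11)[1:]:
    P,M=FK(q0+t*(qT-q0)); print(t.round(1),P.round(3),(r.inv().apply(P-p)*1000).round(0),(r.inv()*R.from_matrix(M)).as_rotvec().round(3),"x",M[:,0].round(2), "wr",FK(q0+t*(qT-q0),True)[2][5].round(2))
E
python3 s3.py
```

```text
0.1 [0.44 0.16 0.31] [ 25. -24. -15.] [-0.272 -0.07  -0.063] x [ 0.34 -0.28 -0.9 ] wr [0.32 0.24 0.6 ]
0.2 [0.432 0.173 0.278] [ 47. -47. -29.] [-0.549 -0.146 -0.12 ] x [ 0.29 -0.36 -0.88] wr [0.33 0.28 0.57]
0.3 [0.424 0.187 0.251] [ 65. -70. -42.] [-0.827 -0.231 -0.173] x [ 0.27 -0.46 -0.85] wr [0.33 0.32 0.53]
0.4 [0.415 0.201 0.228] [ 79. -91. -55.] [-1.102 -0.329 -0.222] x [ 0.27 -0.55 -0.79] wr [0.32 0.37 0.49]
0.5 [0.405 0.216 0.21 ] [  87. -110.  -69.] [-1.369 -0.444 -0.269] x [ 0.3  -0.64 -0.7 ] wr [0.3  0.41 0.45]
0.6 [0.396 0.234 0.198] [  90. -128.  -85.] [-1.625 -0.579 -0.314] x [ 0.36 -0.72 -0.6 ] wr [0.27 0.45 0.4 ]
0.7 [0.385 0.254 0.191] [  87. -145. -102.] [-1.861 -0.738 -0.361] x [ 0.44 -0.77 -0.47] wr [0.23 0.49 0.36]
0.8 [0.371 0.278 0.189] [  78. -162. -121.] [-2.07  -0.926 -0.409] x [ 0.53 -0.78 -0.32] wr [0.19 0.52 0.31]
0.9 [0.353 0.307 0.192] [  62. -182. -143.] [-2.24  -1.145 -0.463] x [ 0.62 -0.76 -0.17] wr [0.14 0.54 0.26]
1.0 [0.329 0.339 0.198] [  40. -206. -167.] [-2.361 -1.396 -0.521] x [ 0.71 -0.71 -0.  ] wr [0.09 0.56 0.21]
```

```bash
python3 -m pendant '[[87,[10,-15,-13],[-0.13,-0.03,-0.03]],[87,[10,-15,-13],[-0.25,-0.07,-0.06]],[87,[30,-37,-27],[-0.37,-0.1,-0.09]],[87,[30,-37,-27],[-0.5,-0.14,-0.12]],[87,[40,-57,-39],[-0.62,-0.18,-0.14]],[87,[40,-57,-39],[-0.75,-0.21,-0.16]],[87,[45,-75,-52],[-0.87,-0.25,-0.18]],[87,[45,-75,-52],[-1,-0.3,-0.2]],[87,[45,-75,-52],[-1.1,-0.33,-0.22]],[87,[45,-75,-52],[-1.1,-0.33,-0.22]]]'; python3 -c "
from h import *
log()"; python3 s3.py
```

```text
time_s: 8.78
tool_pos: [0.413, 0.2028, 0.2633]
tool_rot: [-18.5, 52.0, -64.3]
force: [0.2, 0.2, -0.8]
grip_width: 0.0866
t 8.78 q [ -25.3    4.8  -30.2  105.8   34.6   91.4 -107.4] p [0.413  0.2028 0.2633]
[[0.267, 0.745, 0.611], [-0.554, 0.637, -0.536], [-0.788, -0.195, 0.583]]
0.1 [0.406 0.211 0.249] [  5.   3. -17.] [-0.162 -0.048 -0.037] x [ 0.27 -0.6  -0.75] wr [0.32 0.42 0.5 ]
0.2 [0.399 0.22  0.236] [  8.   6. -34.] [-0.321 -0.105 -0.078] x [ 0.29 -0.65 -0.7 ] wr [0.3  0.44 0.47]
0.3 [0.392 0.23  0.226] [  9.   9. -50.] [-0.476 -0.169 -0.124] x [ 0.32 -0.69 -0.64] wr [0.28 0.47 0.44]
0.4 [0.384 0.241 0.218] [  7.  11. -65.] [-0.626 -0.243 -0.174] x [ 0.36 -0.73 -0.58] wr [0.26 0.49 0.41]
0.5 [0.375 0.253 0.212] [  3.  14. -79.] [-0.769 -0.324 -0.229] x [ 0.41 -0.76 -0.5 ] wr [0.24 0.51 0.38]
0.6 [0.366 0.266 0.21 ] [ -5.  16. -94.] [-0.903 -0.414 -0.289] x [ 0.47 -0.78 -0.41] wr [0.21 0.53 0.35]
0.7 [0.356 0.281 0.21 ] [ -17.   17. -108.] [-1.025 -0.511 -0.356] x [ 0.53 -0.79 -0.32] wr [0.18 0.55 0.31]
0.8 [0.343 0.297 0.214] [ -32.   18. -122.] [-1.133 -0.616 -0.429] x [ 0.59 -0.78 -0.22] wr [0.14 0.56 0.28]
0.9 [0.329 0.316 0.221] [ -51.   17. -137.] [-1.225 -0.726 -0.507] x [ 0.65 -0.75 -0.11] wr [0.11 0.57 0.25]
1.0 [0.311 0.335 0.23 ] [ -74.   15. -153.] [-1.298 -0.842 -0.591] x [ 0.71 -0.71 -0.  ] wr [0.07 0.57 0.22]
```

```bash
python3 -m pendant '[[87,[6,5,-25],[-0.12,-0.03,-0.03]],[87,[6,5,-25],[-0.24,-0.07,-0.06]],[87,[5,9,-40],[-0.36,-0.12,-0.09]],[87,[5,9,-50],[-0.47,-0.16,-0.12]],[87,[0,11,-60],[-0.58,-0.21,-0.15]],[87,[0,14,-70],[-0.68,-0.27,-0.18]],[87,[-5,14,-79],[-0.77,-0.32,-0.22]],[87,[-10,16,-90],[-0.85,-0.38,-0.26]],[87,[-15,16,-94],[-0.9,-0.41,-0.29]],[87,[-15,16,-94],[-0.9,-0.41,-0.29]]]'; python3 -c "
from h import *
log()"; python3 s3.py; python3 -c "
from ik import *
print(X.round(4))
for l in L: print(((FK(l[0])[0]-l[1])*1000).round(1))"
```

```text
time_s: 9.62
tool_pos: [0.363, 0.2724, 0.2162]
tool_rot: [-68.1, 24.5, -59.4]
force: [-0.4, -0.0, -0.4]
grip_width: 0.0871
t 9.62 q [-41.9  27.7 -36.9 104.6  52.4 112.2 -83.3] p [0.363  0.2724 0.2162]
[[0.462, 0.126, 0.878], [-0.783, 0.522, 0.338], [-0.415, -0.844, 0.34]]
0.1 [0.358 0.278 0.211] [-4.  6. -4.] [-0.06  -0.033 -0.033] x [ 0.49 -0.79 -0.38] wr [0.19 0.55 0.34]
0.2 [0.354 0.283 0.208] [-9. 11. -7.] [-0.117 -0.066 -0.067] x [ 0.51 -0.79 -0.34] wr [0.17 0.56 0.33]
0.3 [0.349 0.288 0.206] [-15.  15. -10.] [-0.171 -0.1   -0.103] x [ 0.54 -0.79 -0.3 ] wr [0.16 0.56 0.31]
0.4 [0.344 0.294 0.206] [-21.  18. -13.] [-0.22  -0.133 -0.14 ] x [ 0.57 -0.78 -0.25] wr [0.15 0.57 0.29]
0.5 [0.339 0.299 0.207] [-28.  19. -15.] [-0.266 -0.167 -0.178] x [ 0.59 -0.78 -0.21] wr [0.13 0.57 0.28]
0.6 [0.334 0.305 0.21 ] [-36.  19. -16.] [-0.307 -0.2   -0.217] x [ 0.62 -0.77 -0.17] wr [0.12 0.57 0.27]
0.7 [0.329 0.311 0.214] [-45.  18. -18.] [-0.344 -0.233 -0.256] x [ 0.64 -0.76 -0.13] wr [0.1  0.57 0.26]
0.8 [0.323 0.317 0.22 ] [-55.  15. -19.] [-0.377 -0.265 -0.295] x [ 0.67 -0.74 -0.08] wr [0.09 0.58 0.25]
0.9 [0.316 0.324 0.228] [-66.  11. -20.] [-0.405 -0.296 -0.335] x [ 0.69 -0.72 -0.04] wr [0.08 0.58 0.24]
1.0 [0.309 0.33  0.237] [-79.   6. -20.] [-0.43  -0.327 -0.373] x [ 0.71 -0.71 -0.  ] wr [0.06 0.58 0.24]
[[ 2.100e-03 -2.000e-04  1.238e-01]
 [ 0.000e+00 -8.900e-03  1.238e-01]
 [-2.000e-03 -8.900e-03  2.329e-01]
 [ 3.900e-03 -4.400e-03  2.329e-01]
 [-3.000e-04 -4.400e-03  2.545e-01]
 [-9.000e-04 -6.000e-04  2.545e-01]
 [-1.600e-03 -6.000e-04  1.748e-01]
 [-1.000e-04 -8.000e-04  1.748e-01]]
[ 0. -0. -0.]
[ 0.  0. -0.]
[-0. -0.  0.]
[ 0.  0. -0.]
```

```bash
sed -i 's/for up in(1,-1)/for up in(-1,1)/' s2.py; python3 s2.py; sed 's/pt,up,np.array(.*)$/pt,up,cur()[0]["qpos"])/' s2.py | sed 's/for up in(-1,1)/for up in(-1,)/' > s2b.py; python3 s2b.py
```

```text
-1 pick [-85.3  49.4   9.  110.   55.5  96.3 -68.9] 21.3
-1 pre [-91.8  51.9   8.2 102.8  49.4 102.2 -66.5] 15.4
-1 prehi [-92.5  38.8   9.1 106.1  53.  108.3 -58.6] 9.4
-1 lift [-85.9  31.8   9.7 113.6  59.9 104.4 -57.4] 13.3
-1 place [-65.5  30.2  14.8 129.2  80.2  86.  -67.8] 11.1
-1 placehi [-67.9  21.5  17.5 130.   81.2  87.7 -60.1] 10.3
1 pick [-86.   49.3   9.7 110.1  55.2  96.  111.4] 21.6
1 pre [-95.4  52.3  12.4 103.   47.4 100.2 115.2] 17.4
1 prehi [-91.8  38.6   8.3 106.1  53.3 108.7 121.3] 8.9
1 lift [-86.9  31.7  10.8 113.6  59.7 104.  122.9] 13.6
1 place [-65.5  30.   14.8 129.2  80.2  86.1 112.4] 11.1
1 placehi [-69.   21.5  18.7 130.1  81.   87.4 120.1] 10.2
-1 pick [-64.9  50.1 -13.8 109.1  65.6 109.1 -75.3] 8.6
-1 pre [-67.8  54.  -20.1 101.7  62.2 117.2 -76. ] 0.5
-1 prehi [-74.5  39.3 -12.4 105.3  59.8 117.2 -64.2] 0.5
-1 lift [-62.4  33.  -17.2 112.6  67.2 114.8 -62.1] 2.8
-1 place [-40.2  30.1 -11.7 128.2  87.2  97.5 -68.2] 12.1
-1 placehi [-38.1  21.7 -14.1 128.8  87.2  97.6 -60.4] 11.5
```

```bash
cat > t.py <<'E'
from h import *
import sys
yd=-45; d=np.array([np.cos(np.deg2rad(yd)),np.sin(np.deg2rad(yd)),0])
log()
pin=np.array([.393,.275,0])
print(delta(pin-.07*d+[0,0,.17],Rhor(yd,-1)))
E
python3 t.py
```

```text
t 9.62 q [-41.9  27.7 -36.9 104.6  52.4 112.2 -83.3] p [0.363  0.2724 0.2162]
[[0.462, 0.126, 0.878], [-0.783, 0.522, 0.338], [-0.415, -0.844, 0.34]]
(array([-30.6,  63.8, -15.2]), array([-0.429 , -0.3273, -0.3739]))
```

```bash
python3 -m pendant '[[87,[-31,15,-15],[-0.08,-0.06,-0.07]],[87,[-31,15,-15],[-0.16,-0.12,-0.14]],[87,[-31,30,-15],[-0.24,-0.18,-0.21]],[87,[-31,45,-15],[-0.32,-0.24,-0.28]],[87,[-31,60,-15],[-0.4,-0.3,-0.35]],[87,[-31,63,-15],[-0.429,-0.327,-0.374]],[87,[-31,63,-15],[-0.429,-0.327,-0.374]],[87,[-31,63,-15],[-0.429,-0.327,-0.374]]]'; python3 t.py
```

```text
time_s: 10.28
tool_pos: [0.3459, 0.3229, 0.1742]
tool_rot: [-89.5, -0.0, -45.5]
force: [1.3, -0.3, 0.4]
grip_width: 0.0869
t 10.28 q [-69.2  41.8 -16.1 106.2  61.8 116.9 -67.8] p [0.3459 0.3229 0.1742]
[[0.701, 0.006, 0.713], [-0.713, 0.006, 0.701], [0.0, -1.0, 0.009]]
(array([-2.8,  4.2, -0.6]), array([-0.0086, -0.0082,  0.0005]))
```

```bash
python3 - <<'E'
from h import *
a=optics.read_camera("top");b=optics.read_camera("side")
cv2.imwrite("pics/g.png",np.hstack([cv2.resize(a["image"][230:320,140:230],(400,400)),cv2.resize(b["image"][240:360,200:320],(400,400))]))
p=np.array([.393,.275,.106]); q=p.copy(); q[2]=.02
for n,c in(("top",a),("side",b)):
  print(n,lm(n,"pin_tip"),lm(n,"pin"),proj(c,p),proj(c,q), "tcp",proj(c,cur()[1]))
print(onplane(b,264.8,287.4,.106),onplane(a,180.9,278.5,.106))
E
```

```text
top [(179.5, 278.5, 0.56)] [(188.5, 273.6, 0.48)] (np.float64(180.4987382203911), np.float64(277.7577671050846)) (np.float64(187.10009606075755), np.float64(275.5359310192006)) tcp (np.float64(156.56314796422095), np.float64(297.684666444969))
side [(265.6, 287.6, 0.69)] [] (np.float64(264.6177142594509), np.float64(285.35842330106584)) (np.float64(264.9023284209966), np.float64(318.386234242526)) tcp (np.float64(267.32385379931145), np.float64(280.5622919740332))
[0.38906763 0.2791522  0.106     ] [0.39088001 0.27386168 0.106     ]
```

View pics/g.png

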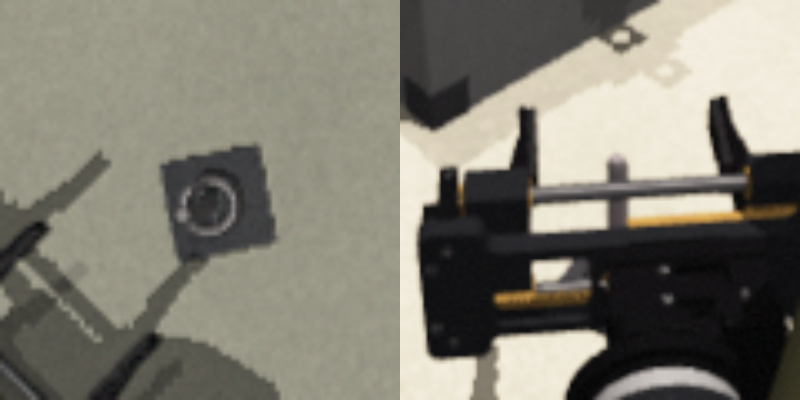

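```bash
python3 -m pendant '[[87,[-3,30,-1],[-0.0086,-0.0082,0]],[87,[-3,60,-1],[-0.0086,-0.0082,0]],[87,[-3,85,-1],[-0.0086,-0.0082,0]],[87,[-3,96,-1],[-0.0086,-0.0082,0]],[87,[-3,96,-1],[-0.0086,-0.0082,0]]]'; cat > t2.py <<'E'
from h import *
yd=-45; d=np.array([np.cos(np.deg2rad(yd)),np.sin(np.deg2rad(yd)),0])
log(); print(cur()[0]["force"].round(1),cur()[0]["grip_width"])
print(delta(np.array([.3908,.2763,.078])+.002*d,Rhor(yd,-1)))
E
python3 t2.py
```

```text
time_s: 11.0
tool_pos: [0.3434, 0.3241, 0.0763]
tool_rot: [-90.3, -0.1, -45.0]
force: [-1.1, -0.4, 0.8]
grip_width: 0.087
t 11.0 q [-70.3  52.7 -15.1 103.5  61.2 113.3 -74.6] p [0.3434 0.3241 0.0763]
[[0.707, -0.002, 0.707], [-0.707, -0.006, 0.707], [0.003, -1.0, -0.005]]
[-1.1 -0.4  0.8] 0.08704448408706142
(array([69.3, -1.5, -0.3]), array([0.0054, 0.0004, 0.0026]))
```

```bash
python3 -m pendant '[[87,[20,-1.5,0],[0.0054,0,0.0026]],[87,[40,-1.5,0],[0.0054,0,0.0026]],[87,[57,-1.5,0],[0.0054,0,0.0026]],[87,[69,-1.5,0],[0.0054,0,0.0026]],[87,[69,-1.5,0],[0.0054,0,0.0026]],[40,[69,-1.5,0],[0.0054,0,0.0026]],[40,[69,-1.5,0],[0.0054,0,0.0026]],[40,[69,-1.5,0],[0.0054,0,0.0026]],[26,[69,-1.5,0],[0.0054,0,0.0026]],[26,[69,-1.5,0],[0.0054,0,0.0026]]]'; python3 t2.py;  python3 - <<'E'
from h import *
b=optics.read_camera("side");a=optics.read_camera("top")
cv2.imwrite("pics/i.png",np.hstack([cv2.resize(a["image"][230:320,140:230],(400,400)),cv2.resize(b["image"][240:360,200:320],(400,400))]))
E
```

```text
time_s: 11.83
tool_pos: [0.3917, 0.2769, 0.0792]
tool_rot: [-89.8, 0.1, -44.9]
force: [0.5, 0.6, 0.1]
grip_width: 0.0615
t 11.83 q [-66.1  50.  -12.9 108.8  65.1 108.7 -75. ] p [0.3917 0.2769 0.0792]
[[0.709, 0.001, 0.705], [-0.705, 0.003, 0.709], [-0.001, -1.0, 0.003]]
[0.5 0.6 0.1] 0.061478523223218694
(array([ 1.8,  1.2, -1.1]), array([-0.0026,  0.0024, -0.0014]))
```

View pics/i.png

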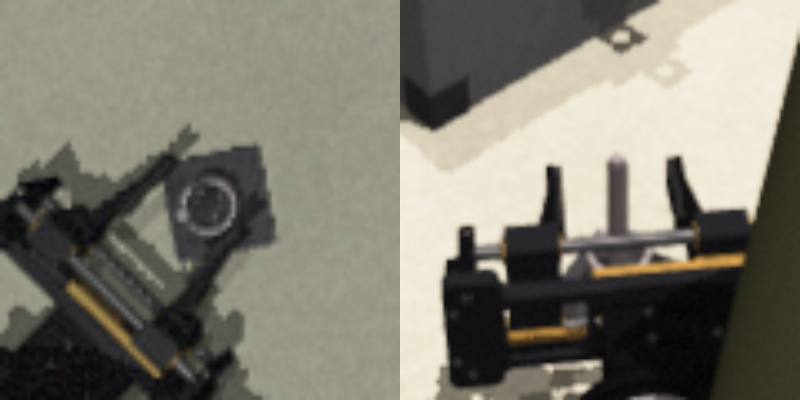

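```bash
python3 - <<'E'
from h import *
o,p,r=cur(); M=r.as_matrix()
from cell import optics
a=optics.read_camera("top")
for f in(.017,-.002):
  for s in(1,-1):
    u,v=proj(a,p+f*M[:,0]+s*.035*M[:,2]); print(f,s,(u-140)*400/90,(v-230)*400/90)
for z in(.106,.079): u,v=proj(a,[.3908,.2763,z]); print((u-140)*400/90,(v-230)*400/90)
E
```

```text
0.017 1 167.46567069395144 154.79968715305708
0.017 -1 243.3269710830723 229.1448210389055
-0.002 1 147.12121379043398 175.8184772811339
-0.002 -1 222.9800204288416 250.28378709020038
177.9802089851637 215.75472332306947
187.68706288883473 212.42468341323703
```

```bash
python3 -m pendant '[[10,[0,1,0],[0,0,0]],[10,[0,1,0],[0,0,0]],[10,[0,1,0],[0,0,0]],[10,[0,1,0],[0,0,0]],[6,[0,1,0],[0,0,0]],[6,[0,1,0],[0,0,0]],[6,[0,1,0],[0,0,0]],[6,[0,1,0],[0,0,0]]]' 25; python3 t2.py;  python3 - <<'E'
from h import *
b=optics.read_camera("side");a=optics.read_camera("top")
cv2.imwrite("pics/j.png",np.hstack([cv2.resize(a["image"][230:320,140:230],(400,400)),cv2.resize(b["image"][240:360,200:320],(400,400))]))
E
```

```text
time_s: 12.65
tool_pos: [0.3922, 0.2761, 0.0784]
tool_rot: [-89.8, 0.0, -44.9]
force: [-0.2, -0.4, -0.4]
grip_width: 0.0114
t 12.65 q [-66.   50.1 -12.9 108.8  65.1 108.6 -75.1] p [0.3922 0.2761 0.0784]
[[0.708, 0.001, 0.706], [-0.706, 0.002, 0.708], [-0.001, -1.0, 0.003]]
[-0.2 -0.4 -0.4] 0.011352927567461103
(array([ 0.9,  0.4, -0.9]), array([-0.0027,  0.0012, -0.0008]))
```

View pics/j.png

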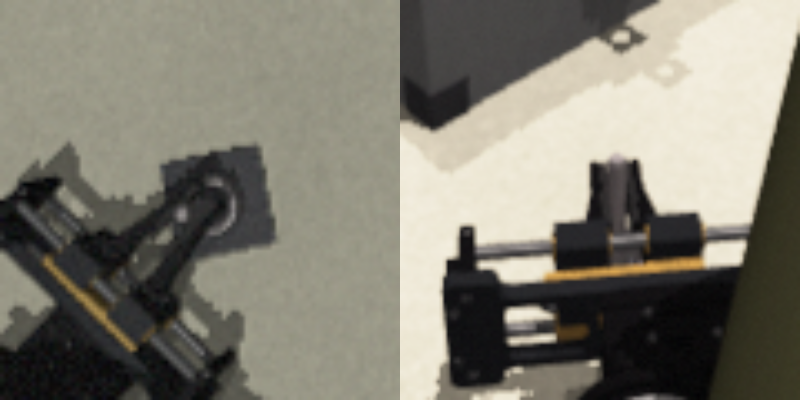

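```bash
python3 -m pendant '[[6,[0,0,0],[0,0,0]],[6,[0,-5,0],[0,0,0]],[6,[0,-20,0],[0,0,0]],[6,[0,-50,0],[0,0,0]],[6,[0,-80,0],[0,0,0]],[6,[0,-110,0],[0,0,0]],[6,[0,-140,0],[0,0,0]],[6,[0,-170,0],[0,0,0]],[6,[0,-170,0],[0,0,0]],[6,[0,-170,0],[0,0,0]]]' 40; python3 t2.py;  python3 - <<'E'
from h import *
b=optics.read_camera("side");a=optics.read_camera("top")
cv2.imwrite("pics/k.png",np.hstack([cv2.resize(a["image"][200:320,110:230],(400,400)),cv2.resize(b["image"][180:360,180:360],(400,400))]))
E
```

```text
time_s: 13.58
tool_pos: [0.3919, 0.2759, 0.2496]
tool_rot: [-89.6, 0.2, -44.9]
force: [-0.4, 0.7, -1.6]
grip_width: 0.01
t 13.58 q [-65.8  30.2 -13.5 112.6  66.5 113.9 -59.5] p [0.3919 0.2759 0.2496]
[[0.708, 0.002, 0.706], [-0.706, 0.007, 0.708], [-0.003, -1.0, 0.006]]
[-0.4  0.7 -1.6] 0.009992961878521974
(array([  1.5, 171.6,  -1.6]), array([-0.0063,  0.0014, -0.003 ]))
```

View pics/k.png

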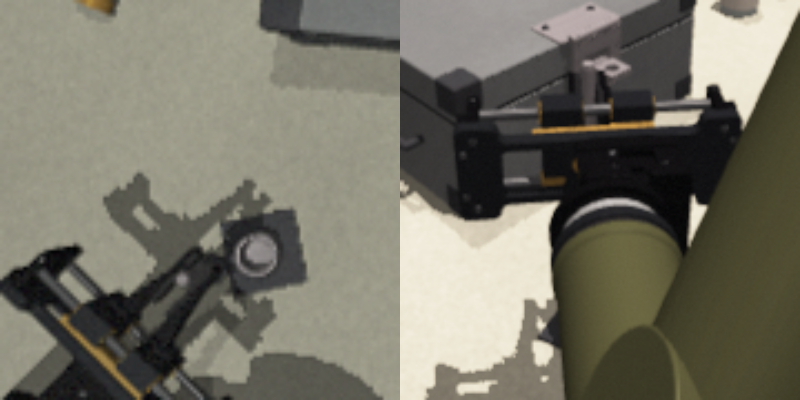

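```bash
cat > t3.py <<'E'
from ik import *
yd=-45; d=np.array([np.cos(np.deg2rad(yd)),np.sin(np.deg2rad(yd)),0])
eye=loc(.5213,.126,.128); print("eye",eye.round(4))
log(); print(cur()[0]["force"].round(1),cur()[0]["grip_width"])
print("same roll",delta(eye+.002*d+[0,0,.11],Rhor(yd,-1)))
print("flipped",delta(eye+.002*d+[0,0,.11],Rhor(yd,1)))
E
python3 t3.py
```

```text
eye [0.532 0.068 0.128]
t 13.68 q [-65.8  30.4 -13.5 112.6  66.5 113.9 -59.5] p [0.3919 0.2755 0.2477]
[[0.708, 0.0, 0.706], [-0.706, 0.002, 0.708], [-0.001, -1.0, 0.002]]
[ 0.1 -0.4 -2. ] 0.010374770024470752
same roll (array([247.7,   9.3, -47.9]), array([-0.0018,  0.0013, -0.0015]))
flipped (array([247.7,   9.3, -47.9]), array([ 3.1398e+00, -2.3000e-03, -2.1000e-03]))
```

```bash
python3 -m pendant '[[6,[0,-20,0],[-0.12,0,0]],[6,[10,-30,-5],[-0.24,0,0]],[6,[25,-30,-10],[-0.36,0,0]],[6,[45,-30,-15],[-0.48,0,0]],[6,[65,-30,-20],[-0.6,0,0]],[6,[85,-30,-25],[-0.72,0,0]],[6,[105,-30,-30],[-0.84,0,0]],[6,[125,-30,-35],[-0.96,0,0]],[6,[145,-30,-40],[-1.08,0,0]],[6,[145,-30,-40],[-1.2,0,0]]]'; python3 t3.py
```

```text
time_s: 14.52
tool_pos: [0.4668, 0.1403, 0.2768]
tool_rot: [-159.2, -0.0, -45.3]
force: [-0.1, -0.7, -0.9]
grip_width: 0.0106
eye [0.532 0.068 0.128]
t 14.52 q [-53.5  18.9 -11.3 125.6  76.  104.2  12.7] p [0.4668 0.1403 0.2768]
[[0.704, -0.664, 0.253], [-0.71, -0.658, 0.249], [0.001, -0.355, -0.935]]
[-0.1 -0.7 -0.9] 0.010584315393322647
same roll (array([99.2, 18. , 34.8]), array([ 1.208 , -0.0047, -0.0022]))
flipped (array([99.2, 18. , 34.8]), array([-1.9336,  0.0024, -0.0052]))
```

```bash
python3 -m pendant '[[6,[10,0,0],[-0.12,0,0]],[6,[20,0,0],[-0.24,0,0]],[6,[30,0,0],[-0.36,0,0]],[6,[40,0,0],[-0.48,0,0]],[6,[50,0,0],[-0.6,0,0]],[6,[60,0,0],[-0.72,0,0]],[6,[70,0,0],[-0.84,0,0]],[6,[80,0,0],[-0.96,0,0]],[6,[90,2,0],[-1.08,0,0]],[6,[99,4,1],[-1.2,0,0]]]';python3 -m pendant '[[6,[0,0,0],[-0.12,0,0]],[6,[0,0,0],[-0.24,0,0]],[6,[0,0,0],[-0.36,0,0]],[6,[0,0,0],[-0.48,0,0]],[6,[0,0,0],[-0.6,0,0]],[6,[0,0,0],[-0.72,0,0]],[6,[0,0,0],[-0.73,0,0]],[6,[0,0,0],[-0.73,0,0]]]'; python3 t3.py;  python3 - <<'E'
from h import *
b=optics.read_camera("side");a=optics.read_camera("top")
cv2.imwrite("pics/l.png",np.hstack([cv2.resize(a["image"][180:260,210:290],(400,400)),cv2.resize(b["image"][130:250,200:320],(400,400))]))
for n in("top","side"): print(lm(n,"pin_tip"),lm(n,"pin"),lm(n,"staple_eye"))
E
```

```text
time_s: 15.35
tool_pos: [0.5341, 0.0718, 0.2741]
tool_rot: [132.1, 0.1, -45.0]
force: [0.5, -0.6, -1.9]
grip_width: 0.0109
time_s: 16.02
tool_pos: [0.5339, 0.0725, 0.2744]
tool_rot: [90.8, 0.1, -44.9]
force: [0.9, 0.4, -1.5]
grip_width: 0.0111
eye [0.532 0.068 0.128]
t 16.02 q [-45.5  17.2  -6.8 128.2  85.4  95.5 123.6] p [0.5339 0.0725 0.2744]
[[0.708, -0.009, -0.706], [-0.706, -0.011, -0.708], [-0.001, 1.0, -0.014]]
[ 0.9  0.4 -1.5] 0.011052506664905462
same roll (array([  3.8, -36.3,   5. ]), array([3.1273e+00, 2.0000e-03, 1.9000e-03]))
flipped (array([  3.8, -36.3,   5. ]), array([-0.0143, -0.0012,  0.0013]))
[(367.6, 257.3, 0.59)] [(240.8, 221.5, 0.57)] [(253.8, 225.5, 0.82)]
[] [(273.2, 119.1, 0.63)] []
```

View pics/l.png

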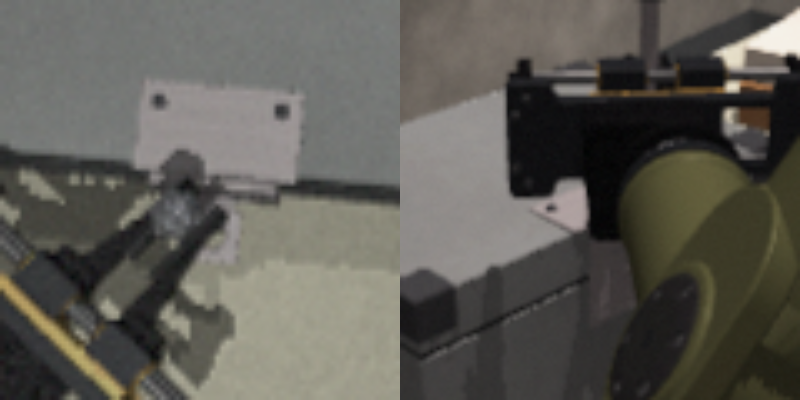

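```bash
python3 - <<'E'
from h import *
b=optics.read_camera("side");a=optics.read_camera("top")
o,p,r=cur(); M=r.as_matrix(); g=p-.002*M[:,0]
hd=g+.0714*M[:,1]; tp=g-.0276*M[:,1]
for c in(a,b): print("head",np.round(proj(c,hd),1),"tip",np.round(proj(c,tp),1),"grip",np.round(proj(c,g),1))
za=cv2.resize(a["image"][195:245,220:270],(400,400),interpolation=cv2.INTER_CUBIC); zb=cv2.resize(b["image"][80:160,230:310],(400,400),interpolation=cv2.INTER_CUBIC)
cv2.imwrite("pics/m.png",np.hstack([za,zb]))
for n in("top","side"):
  for l in("pin",):
    for m in models.masks_of(n,l)[:1]:
      v,u=np.where(m["pixels"]); print(n,m["confidence"],u.mean(),v.mean(),u.min(),u.max(),v.min(),v.max())
v,u=np.where((a["range_z"]>0)&(a["range_z"]<1.293-.33)); k=(abs(u-245)<12)&(abs(v-220)<12); print(k.sum(),u[k].mean(),v[k].mean())
E
```

```text
head [243.5 223.2] tip [246.3 224.9] grip [245.6 224.5]
head [274.9 120.7] tip [273.9 163.8] grip [274.2 152.3]
top 0.53 244.75757575757575 222.65656565656565 239 250 218 228
side 0.58 274.6467065868263 134.35329341317365 271 279 122 150
81 244.7530864197531 222.7530864197531
```

View pics/m.png

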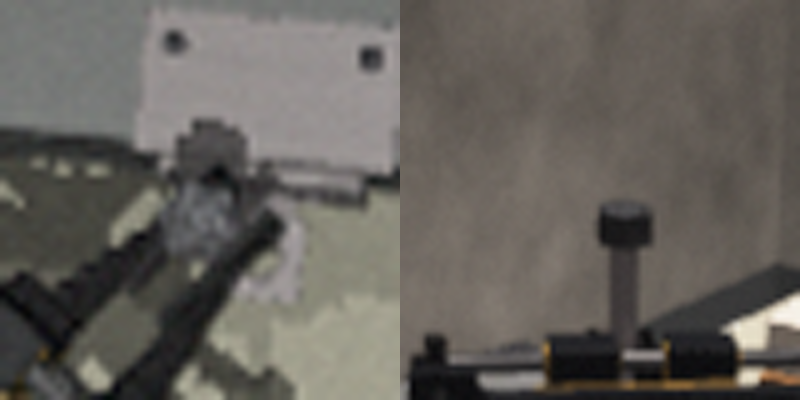

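```bash
sed -i 's/eye=loc(.5213,.126,.128)/eye=loc(.5217,.1285,.128)/; s/\[0,0,.11\]/[0,0,.0366]/g' t3.py; python3 t3.py
```

```text
eye [0.5327 0.0705 0.128 ]
t 16.62 q [-45.5  17.1  -6.8 128.1  85.4  95.5 123.7] p [0.5341 0.0727 0.2757]
[[0.708, -0.01, -0.706], [-0.706, -0.011, -0.708], [-0.001, 1.0, -0.015]]
[ 0.6  0.  -0.4] 0.0108332824117637
same roll (array([   2.6, -111.1,    4.2]), array([3.1269e+00, 1.4000e-03, 1.9000e-03]))
flipped (array([   2.6, -111.1,    4.2]), array([-0.0146, -0.0012,  0.0009]))
```

The fingertips reach 19 mm past the pin, so at insertion height the left finger would hit the closed leaf. I'll put the pin back in the cap and regrip it lower, with it nearer the fingertips.

```bash
cat > t4.py <<'E'
from h import *
yd=-45; d=np.array([np.cos(np.deg2rad(yd)),np.sin(np.deg2rad(yd)),0])
log(); print(cur()[0]["force"].round(1),cur()[0]["grip_width"])
print(delta(np.array([.392,.2761,.22]),Rhor(yd,-1)))
E
python3 -m pendant '[[6,[-10,0,0],[0.12,0,0]],[6,[-20,0,0],[0.24,0,0]],[6,[-30,0,0],[0.36,0,0]],[6,[-45,0,0],[0.48,0,0]],[6,[-60,0,0],[0.6,0,0]],[6,[-75,0,0],[0.72,0,0]],[6,[-90,0,0],[0.84,0,0]],[6,[-110,0,0],[0.96,0,0]],[6,[-130,0,0],[1.08,0,0]],[6,[-150,0,0],[1.2,0,0]]]'; python3 t4.py
```

```text
time_s: 17.45
tool_pos: [0.4272, 0.1792, 0.276]
tool_rot: [160.0, 0.1, -44.9]
force: [0.3, 0.3, -1.1]
grip_width: 0.0107
t 17.45 q [-57.5  20.6 -14.3 123.4  71.3 108.7  52.4] p [0.4272 0.1792 0.276 ]
[[0.708, -0.663, -0.243], [-0.706, -0.665, -0.242], [-0.001, 0.343, -0.939]]
[ 0.3  0.3 -1.1] 0.010716213646292395
(array([-93.3, -60.3,  37.7]), array([1.9207e+00, 1.6000e-03, 5.0000e-04]))
```

```bash
python3 -m pendant '[[6,[-10,-5,1],[0.12,0,0]],[6,[-20,-10,2],[0.24,0,0]],[6,[-30,-15,3],[0.36,0,0]],[6,[-40,-20,4],[0.48,0,0]],[6,[-50,-25,5],[0.6,0,0]],[6,[-60,-30,6],[0.72,0,0]],[6,[-70,-35,7],[0.84,0,0]],[6,[-80,-40,8],[0.96,0,0]],[6,[-93,-50,10],[1.08,0,0]],[6,[-93,-50,10],[1.2,0,0]]]';python3 -m pendant '[[6,[0,0,0],[0.12,0,0]],[6,[0,0,0],[0.24,0,0]],[6,[0,0,0],[0.36,0,0]],[6,[0,0,0],[0.48,0,0]],[6,[0,0,0],[0.6,0,0]],[6,[0,0,0],[0.72,0,0]],[6,[0,0,0],[0.72,0,0]],[6,[0,0,0],[0.72,0,0]]]'; python3 t4.py
```

```text
time_s: 18.28
tool_pos: [0.3922, 0.2777, 0.2481]
tool_rot: [-131.3, 0.2, -44.7]
force: [-1.0, -0.1, -1.1]
grip_width: 0.0107
time_s: 18.95
tool_pos: [0.3926, 0.2751, 0.2491]
tool_rot: [-90.6, 0.0, -44.9]
force: [0.5, 1.3, -0.9]
grip_width: 0.0108
t 18.95 q [-69.9  29.8  -8.6 112.8  65.4 112.1 -57.9] p [0.3926 0.2751 0.2491]
[[0.708, -0.008, 0.706], [-0.706, -0.007, 0.708], [-0.001, -1.0, -0.01]]
[ 0.5  1.3 -0.9] 0.01080062885974166
(array([-1.1, 29.1,  0.6]), array([ 0.0104,  0.0015, -0.0008]))
```

```bash
python3 -m pendant '[[6,[-1,30,0.6],[0.01,0,0]],[6,[-1,65,0.6],[0.01,0,0]],[6,[-1,95,0.6],[0.01,0,0]],[6,[-1,120,0.6],[0.01,0,0]],[6,[-1,135,0.6],[0.01,0,0]],[6,[-1,145,0.6],[0.01,0,0]],[6,[-1,145,0.6],[0.01,0,0]]]'; python3 t4.py; python3 -m pendant '[[6,[0,8,0],[0,0,0]],[6,[0,15,0],[0,0,0]],[6,[0,20,0],[0,0,0]],[6,[0,24,0],[0,0,0]],[6,[0,24,0],[0,0,0]]]'; python3 t4.py
```

```text
time_s: 19.53
tool_pos: [0.3913, 0.2751, 0.1024]
tool_rot: [-90.1, 0.0, -44.9]
force: [-0.6, -0.4, 0.3]
grip_width: 0.0106
t 19.53 q [-70.4  46.6  -8.1 110.1  63.  106.6 -71.9] p [0.3913 0.2751 0.1024]
[[0.708, -0.002, 0.706], [-0.706, -0.001, 0.708], [-0.0, -1.0, -0.002]]
[-0.6 -0.4  0.3] 0.010565870539991088
(array([  -0.3, -117.6,    0.9]), array([ 0.0022,  0.0014, -0.0004]))
time_s: 19.95
tool_pos: [0.3915, 0.2755, 0.0797]
tool_rot: [-89.9, 0.1, -44.9]
force: [-0.3, -0.4, -0.8]
grip_width: 0.0107
t 19.95 q [-70.5  49.3  -7.9 109.2  62.8 105.8 -73.8] p [0.3915 0.2755 0.0797]
[[0.708, 0.001, 0.706], [-0.706, 0.002, 0.708], [-0.001, -1.0, 0.002]]
[-0.3 -0.4 -0.8] 0.010709817871221989
(array([  -0.2, -140.3,    1.1]), array([-0.0022,  0.0014, -0.0011]))
```

```bash
python3 -m pendant '[[6,[0,1.5,0],[0,0,0]],[20,[0,1.5,0],[0,0,0]],[30,[0,1.5,0],[0,0,0]],[30,[0,1.5,0],[0,0,0]],[30,[-11,1.5,0],[0,0,0]],[30,[-11,10,0],[0,0,0]],[30,[-11,16,0],[0,0,0]],[30,[-11,21,0],[0,0,0]],[30,[-11,21,0],[0,0,0]]]' 25; python3 t4.py;python3 - <<'E'
from h import *
b=optics.read_camera("side");a=optics.read_camera("top")
cv2.imwrite("pics/n.png",np.hstack([cv2.resize(a["image"][230:320,140:230],(400,400)),cv2.resize(b["image"][240:360,200:320],(400,400))]))
E
```

```text
time_s: 20.7
tool_pos: [0.3836, 0.2829, 0.0578]
tool_rot: [-90.0, 0.0, -44.9]
force: [-0.8, -0.2, 0.2]
grip_width: 0.0296
t 20.7 q [-71.2  52.2  -8.2 107.4  62.1 105.8 -75.2] p [0.3836 0.2829 0.0578]
[[0.708, 0.0, 0.706], [-0.706, 0.001, 0.708], [-0.0, -1.0, 0.001]]
[-0.8 -0.2  0.2] 0.029596868482184013
(array([  10.7, -162.2,    1.2]), array([-0.0008,  0.0014, -0.0003]))
```

View pics/n.png

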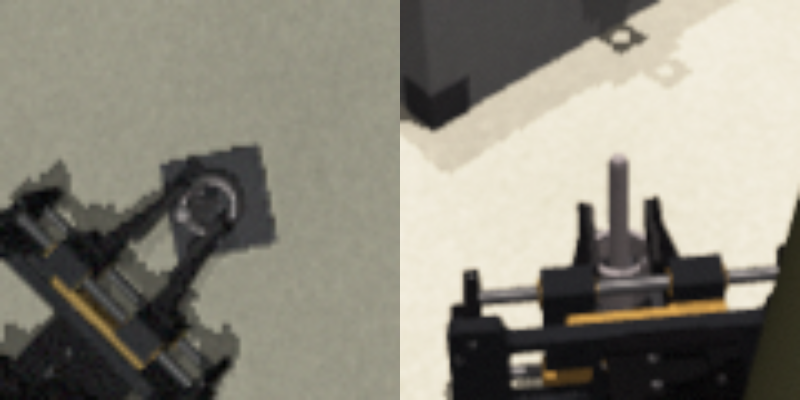

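```bash
python3 -m pendant '[[10,[0,0,0],[0,0,0]],[6,[0,0,0],[0,0,0]],[6,[0,0,0],[0,0,0]],[6,[0,0,0],[0,0,0]],[6,[0,0,0],[0,0,0]]]' 40; python3 t4.py; python3 -m pendant '[[6,[0,-8,0],[0,0,0]],[6,[0,-30,0],[0,0,0]],[6,[0,-60,0],[0,0,0]],[6,[0,-95,0],[0,0,0]],[6,[0,-130,0],[0,0,0]],[6,[0,-165,0],[0,0,0]],[6,[0,-195,0],[0,0,0]],[6,[0,-200,0],[0,0,0]],[6,[0,-200,0],[0,0,0]]]'; python3 t4.py; python3 - <<'E'
from h import *
b=optics.read_camera("side");a=optics.read_camera("top")
cv2.imwrite("pics/o.png",np.hstack([cv2.resize(a["image"][230:320,120:210],(400,400)),cv2.resize(b["image"][170:290,200:320],(400,400))]))
E
```

```text
time_s: 21.22
tool_pos: [0.3838, 0.2833, 0.0593]
tool_rot: [-89.8, 0.0, -44.9]
force: [0.2, -0.0, -0.4]
grip_width: 0.0109
t 21.22 q [-71.2  52.   -8.2 107.4  62.1 105.9 -75.1] p [0.3838 0.2833 0.0593]
[[0.708, 0.002, 0.706], [-0.706, 0.003, 0.708], [-0.001, -1.0, 0.003]]
[ 0.2 -0.  -0.4] 0.01093055875639282
(array([  10.8, -160.7,    1.2]), array([-0.0029,  0.0011, -0.0008]))
time_s: 21.97
tool_pos: [0.3835, 0.283, 0.261]
tool_rot: [-89.6, 0.2, -44.9]
force: [0.1, 0.4, -1.8]
grip_width: 0.0109
t 21.97 q [-71.1  28.9  -8.6 112.1  64.8 113.2 -57.7] p [0.3835 0.283  0.261 ]
[[0.708, 0.003, 0.706], [-0.706, 0.007, 0.708], [-0.003, -1.0, 0.007]]
[ 0.1  0.4 -1.8] 0.010920932447232254
(array([11. , 41. ,  0.9]), array([-0.0072,  0.0012, -0.0033]))
```

View pics/o.png

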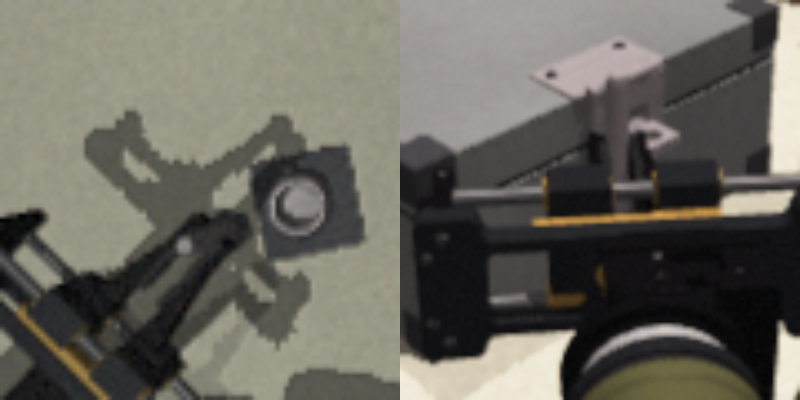

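```bash
python3 -m pendant '[[6,[0,-20,0],[-0.12,0,0]],[6,[10,-25,-5],[-0.24,0,0]],[6,[25,-25,-10],[-0.36,0,0]],[6,[45,-25,-15],[-0.48,0,0]],[6,[65,-25,-20],[-0.6,0,0]],[6,[85,-25,-25],[-0.72,0,0]],[6,[105,-25,-30],[-0.84,0,0]],[6,[125,-25,-35],[-0.96,0,0]],[6,[145,-25,-40],[-1.08,0,0]],[6,[160,-25,-48],[-1.2,0,0]]]'; sed -i 's/\.002\*d/-.009*d/g; s/0,0,.0366/0,0,.14/g' t3.py; sed -i 's/+-\.009/-.009/g' t3.py; python3 t3.py
```

```text
time_s: 22.9
tool_pos: [0.4634, 0.1341, 0.2821]
tool_rot: [-159.2, 0.0, -45.0]
force: [-0.7, 0.6, -0.9]
grip_width: 0.0104
eye [0.5327 0.0705 0.128 ]
t 22.9 q [-58.3  17.1  -6.3 126.9  75.2 102.6  13.3] p [0.4634 0.1341 0.2821]
[[0.707, -0.661, 0.251], [-0.707, -0.661, 0.252], [-0.001, -0.356, -0.935]]
[-0.7  0.6 -0.9] 0.010362967184502636
same roll (array([85. ,  1.3, 14.5]), array([ 1.207e+00,  5.000e-04, -5.000e-04]))
flipped (array([85. ,  1.3, 14.5]), array([-1.9346e+00,  5.0000e-04,  6.0000e-04]))
```

```bash
python3 -m pendant '[[6,[10,0,0],[-0.12,0,0]],[6,[20,0,0],[-0.24,0,0]],[6,[30,0,0],[-0.36,0,0]],[6,[40,0,0],[-0.48,0,0]],[6,[50,0,0],[-0.6,0,0]],[6,[60,0,0],[-0.72,0,0]],[6,[70,0,0],[-0.84,0,0]],[6,[80,0,0],[-0.96,0,0]],[6,[85,1,0],[-1.08,0,0]],[6,[85,1,14],[-1.2,0,0]]]';python3 -m pendant '[[6,[0,0,0],[-0.12,0,0]],[6,[0,0,0],[-0.24,0,0]],[6,[0,0,0],[-0.36,0,0]],[6,[0,0,0],[-0.48,0,0]],[6,[0,0,0],[-0.6,0,0]],[6,[0,0,0],[-0.73,0,0]],[6,[0,0,0],[-0.735,0,0]],[6,[0,0,0],[-0.735,0,0]],[6,[0,0,0],[-0.735,0,0]]]'; python3 t3.py;  cat > meas.py <<'E'
from h import *
b=optics.read_camera("side");a=optics.read_camera("top")
o,p,r=cur(); M=r.as_matrix(); g=p+.009*M[:,0]
hd=g+.0515*M[:,1]; tp=g-.0475*M[:,1]
for c in(a,b): print("head",np.round(proj(c,hd),1),"tip",np.round(proj(c,tp),1),"grip",np.round(proj(c,g),1))
za=cv2.resize(a["image"][195:245,225:275],(400,400),interpolation=cv2.INTER_CUBIC); zb=cv2.resize(b["image"][100:180,235:315],(400,400),interpolation=cv2.INTER_CUBIC)
cv2.imwrite("pics/%s.png"%__import__("sys").argv[1],np.clip(np.hstack([za,zb]).astype(float)*1.4,0,255).astype(np.uint8))
m=models.masks_of("top","pin")
for n in("top","side"):
    for m in models.masks_of(n,"pin")[:1]:
      v,u=np.where(m["pixels"]); print(n,m["confidence"],u.mean(),v.mean(),u.min(),u.max(),v.min(),v.max())
u0,v0=np.round(proj(a,hd)).astype(int)
v,u=np.mgrid[v0-12:v0+13,u0-12:u0+13]; z=a["range_z"][v0-12:v0+13,u0-12:u0+13]
# height of pixels
H=np.array([world(a,uu,vv,zz)[2] for uu,vv,zz in zip(u.ravel(),v.ravel(),z.ravel())])
k=H>hd[2]-.01; print("head px",k.sum(),u.ravel()[k].mean(),v.ravel()[k].mean(),np.median(H[k]))
hu,hv=u.ravel()[k].mean(),v.ravel()[k].mean(); hw=onplane(a,hu,hv,hd[2]); ew=onplane(a,252.1,226.5,.128)
print("TOP head",hw.round(4),"pred",hd.round(4),"eye",ew.round(4),"move tip by",((ew-hw)[:2]*1000).round(1))
E
python3 meas.py p
```

```text
time_s: 23.73
tool_pos: [0.5258, 0.0766, 0.2701]
tool_rot: [132.2, -0.0, -45.1]
force: [0.9, 0.4, -1.1]
grip_width: 0.0105
time_s: 24.48
tool_pos: [0.5258, 0.0786, 0.2694]
tool_rot: [90.6, 0.1, -44.9]
force: [-0.4, 0.1, -1.0]
grip_width: 0.0109
eye [0.5327 0.0705 0.128 ]
t 24.48 q [-51.   17.6  -2.4 128.5  83.5  95.1 123. ] p [0.5258 0.0786 0.2694]
[[0.708, -0.006, -0.706], [-0.706, -0.008, -0.708], [-0.001, 1.0, -0.01]]
[-0.4  0.1 -1. ] 0.010917279925542627
same roll (array([ 1.6, -1.4,  0.9]), array([3.1314e+00, 1.6000e-03, 2.0000e-03]))
flipped (array([ 1.6, -1.4,  0.9]), array([-0.0102, -0.0013,  0.001 ]))
head [245.1 223.8] tip [247.8 225.5] grip [246.5 224.7]
head [275.2 132.3] tip [274.5 174.1] grip [274.8 154.6]
top 0.65 246.08333333333334 223.29166666666666 242 250 219 228
side 0.62 275.2142857142857 139.6153846153846 269 281 131 153
head px 81 246.28395061728395 223.2962962962963 0.3215136956181387
TOP head [0.533  0.069  0.3213] pred [0.5319 0.0719 0.3213] eye [0.5341 0.0673 0.128 ] move tip by [ 1.  -1.7]
```

View pics/p.png

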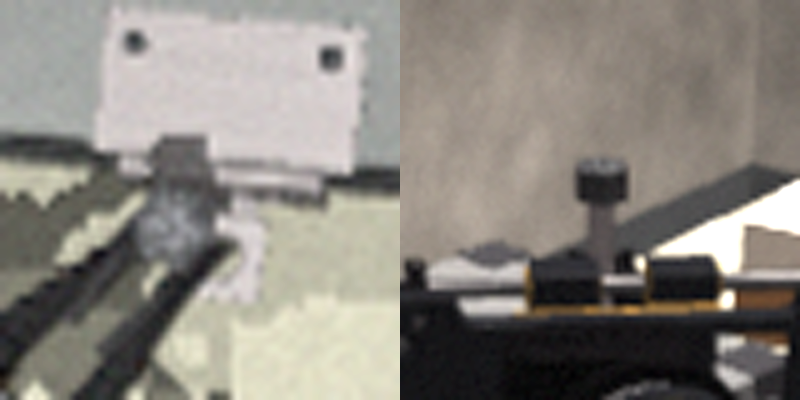

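```bash
python3 - <<'E'
from h import *
b=optics.read_camera("side")
h=onplane(b,275.0,132.6,.3213);e=onplane(b,274.6,210.1,.128);print(h,e,(e-h)*1000)
print(delta(cur()[1]+[.0009,-.0016,-.085],Rhor(-45,1)))
E
```

```text
[0.53098355 0.07378147 0.3213    ] [0.53095468 0.07329946 0.128     ] [-2.88657884e-02 -4.82006928e-01 -1.93300000e+02]
(array([  1.8, -85. ,   1.3]), array([-0.01  , -0.0013,  0.0009]))
```

```bash
python3 -m pendant '[[6,[1.2,-20,0.9],[-0.01,-0.0013,0.0009]],[6,[1.2,-45,0.9],[-0.01,-0.0013,0.0009]],[6,[1.2,-65,0.9],[-0.01,-0.0013,0.0009]],[6,[1.2,-80,0.9],[-0.01,-0.0013,0.0009]],[6,[1.2,-86,0.9],[-0.01,-0.0013,0.0009]],[6,[1.2,-86,0.9],[-0.01,-0.0013,0.0009]],[6,[1.2,-86,0.9],[-0.01,-0.0013,0.0009]]]'; python3 t3.py; python3 meas.py q0 | tail -3; python3 - <<'E'
from h import *
b=optics.read_camera("side");a=optics.read_camera("top")
cv2.imwrite("pics/q.png",np.hstack([cv2.resize(a["image"][180:260,210:290],(400,400)),cv2.resize(b["image"][130:250,200:320],(400,400))]))
E
```

```text
time_s: 25.37
tool_pos: [0.5269, 0.0781, 0.1848]
tool_rot: [90.0, -0.0, -45.0]
force: [-0.6, 0.4, -0.5]
grip_width: 0.0106
eye [0.5327 0.0705 0.128 ]
t 25.37 q [-50.9  29.3  -2.3 127.8  83.1  94.1 112.6] p [0.5269 0.0781 0.1848]
[[0.707, -0.0, -0.707], [-0.707, 0.001, -0.707], [0.001, 1.0, 0.001]]
[-0.6  0.4 -0.5] 0.01063585749053495
same roll (array([ 0.5, 83.2,  1.3]), array([-3.1411e+00,  1.2000e-03, -1.0000e-04]))
flipped (array([ 0.5, 83.2,  1.3]), array([ 0.0005, -0.0001, -0.0008]))
side 0.72 274.6625 177.0625 270 279 167 191
head px 71 248.8450704225352 224.18309859154928 0.23692317479756153
TOP head [0.5352 0.0688 0.2369] pred [0.5332 0.0717 0.2369] eye [0.5341 0.0673 0.128 ] move tip by [-1.1 -1.5]
```

View pics/q.png

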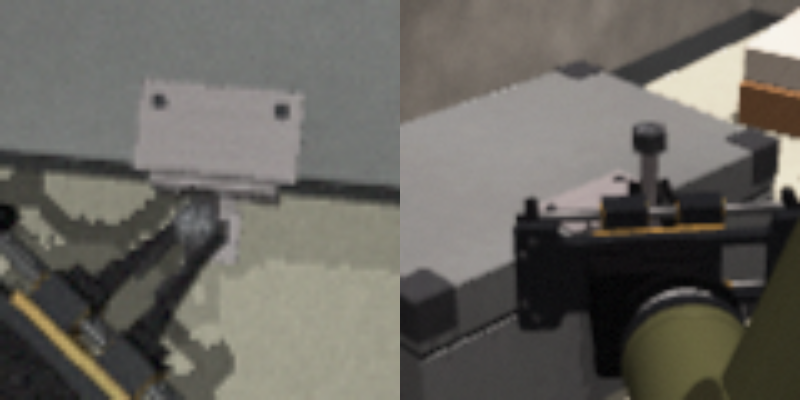

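```bash
python3 - <<'E'
from h import *
b=optics.read_camera("side")
h=onplane(b,274.6,168.0,.2369);e=onplane(b,274.6,210.1,.128);print((e-h)*1000)
E
python3 -m pendant '[[6,[0.5,0,1.2],[0,0,0]],[6,[0.5,-4,1.2],[0,0,0]],[6,[0.5,-8,1.2],[0,0,0]],[6,[0.5,-11,1.2],[0,0,0]],[6,[0.5,-11,1.2],[0,0,0]]]'; python3 -c "
from h import *
print(cur()[0]['force'],cur()[0]['wrist_torque'])"
```

```text
[  -2.19608755    1.66975968 -108.9       ]
time_s: 26.18
tool_pos: [0.5261, 0.0766, 0.1725]
tool_rot: [89.9, 0.0, -45.0]
force: [-0.4, -0.3, -1.5]
grip_width: 0.0105
[-0.38173615 -0.25796415 -1.46264919] [1.0528983  0.95998709 0.02947116]
```

```bash
python3 -m pendant '[[6,[0,-2,0],[0,0,0]],[6,[0,-4,0],[0,0,0]],[6,[0,-4,0],[0,0,0]]]'; python3 -m pendant '[[6,[0,-2,0],[0,0,0]],[6,[0,-4,0],[0,0,0]],[6,[0,-4,0],[0,0,0]]]'
```

```text
time_s: 26.43
tool_pos: [0.5262, 0.0766, 0.1689]
tool_rot: [89.9, 0.0, -45.0]
force: [-0.2, -0.1, -1.2]
grip_width: 0.0104
time_s: 26.68
tool_pos: [0.5262, 0.0767, 0.165]
tool_rot: [89.9, 0.0, -45.0]
force: [-0.1, 0.2, -1.1]
grip_width: 0.0108
```

```bash
python3 -m pendant '[[6,[0,-4,0],[0,0,0]],[6,[0,-8,0],[0,0,0]],[6,[0,-8,0],[0,0,0]]]'; python3 -m pendant '[[6,[0,-4,0],[0,0,0]],[6,[0,-8,0],[0,0,0]],[6,[0,-8,0],[0,0,0]]]'; python3 meas.py r0|tail -3;  python3 - <<'E'
from h import *
b=optics.read_camera("side");a=optics.read_camera("top")
cv2.imwrite("pics/r.png",np.hstack([cv2.resize(a["image"][180:260,210:290],(400,400)),cv2.resize(b["image"][130:250,200:320],(400,400))]))
E
```

```text
time_s: 26.93
tool_pos: [0.5261, 0.0766, 0.1565]
tool_rot: [89.9, 0.0, -45.0]
force: [-0.4, -0.3, -1.5]
grip_width: 0.0105
time_s: 27.18
tool_pos: [0.5261, 0.0766, 0.1485]
tool_rot: [89.9, 0.0, -45.0]
force: [0.3, 1.3, -0.6]
grip_width: 0.0106
side 0.66 263.73571428571427 198.53571428571428 257 272 192 214
head px 63 250.22222222222223 225.44444444444446 0.20157061265173648
TOP head [0.5337 0.0677 0.2006] pred [0.5326 0.0704 0.2006] eye [0.5341 0.0673 0.128 ] move tip by [ 0.4 -0.5]
```

View pics/r.png

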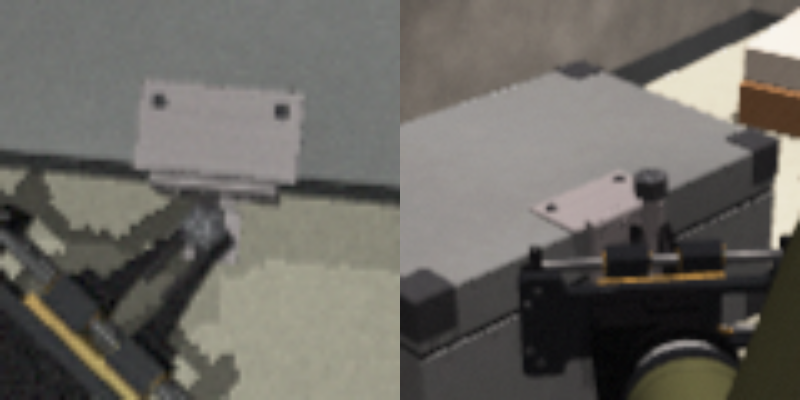

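```bash
python3 -m pendant '[[6,[0,-3,0],[0,0,0]],[6,[0,-5,0],[0,0,0]],[6,[0,-5,0],[0,0,0]],[13,[0,-5,0],[0,0,0]],[15,[0,-5,0],[0,0,0]],[16,[0,-5,0],[0,0,0]],[16,[0,-5,0],[0,0,0]],[16,[0,-5,0],[0,0,0]]]'; python3 - <<'E'
from h import *
print(cur()[0]["force"])
b=optics.read_camera("side");a=optics.read_camera("top")
cv2.imwrite("pics/s.png",np.hstack([cv2.resize(a["image"][180:260,210:290],(400,400)),cv2.resize(b["image"][130:250,200:320],(400,400))]))
E
```

```text
time_s: 28.2
tool_pos: [0.5262, 0.0767, 0.1444]
tool_rot: [90.0, -0.0, -45.0]
force: [0.0, 0.1, -1.1]
grip_width: 0.0159
[ 0.03640618  0.12807872 -1.09722418]
```

View pics/s.png

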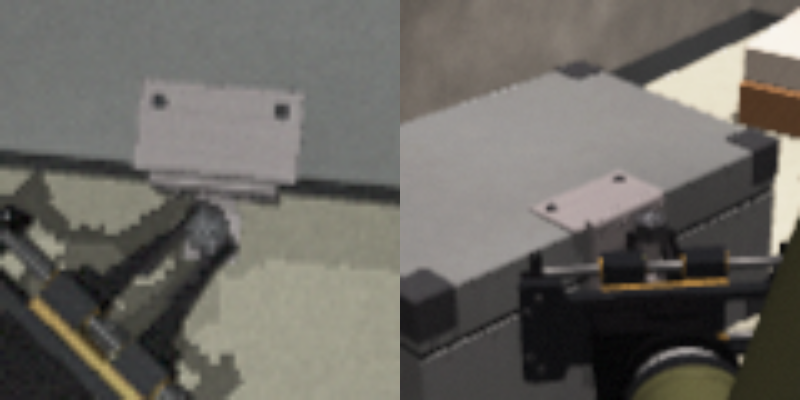

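```bash
python3 -m pendant '[[16,[-3,0,0],[0,0,0]],[16,[-6,0,0],[0,0,0]],[22,[-6,0,0],[0,0,0]],[28,[-7,0,0],[0,0,0]],[30,[-7,0,0],[0,0,0]],[30,[-7,0,0],[0,0,0]],[30,[-7,0,0],[0,0,0]]]'; python3 - <<'E'
from h import *
print(cur()[0]["force"])
b=optics.read_camera("side");a=optics.read_camera("top")
cv2.imwrite("pics/u.png",np.hstack([cv2.resize(a["image"][180:260,210:290],(400,400)),cv2.resize(b["image"][130:250,200:320],(400,400))]))
E
```

```text
time_s: 28.88
tool_pos: [0.5212, 0.0814, 0.1443]
tool_rot: [89.9, -0.0, -45.0]
force: [0.2, -0.3, -1.6]
grip_width: 0.029
[ 0.17578986 -0.34191297 -1.64038763]
```

View pics/u.png

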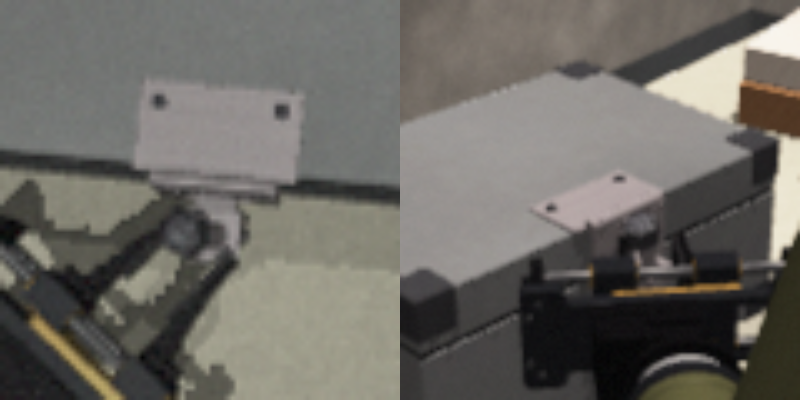

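```bash
python3 -m pendant '[[17,[0,0,0],[0,0,0]],[15.5,[0,0,0],[0,0,0]],[15.5,[0,-3,0],[0,0,0]],[15.5,[0,-4,0],[0,0,0]],[15.5,[0,-4,0],[0,0,0]]]' 10; python3 - <<'E'
from h import *
print(cur()[0]["force"])
b=optics.read_camera("side");a=optics.read_camera("top")
cv2.imwrite("pics/v.png",np.hstack([cv2.resize(a["image"][180:260,210:290],(400,400)),cv2.resize(b["image"][130:250,200:320],(400,400))]))
E
```

```text
time_s: 29.4
tool_pos: [0.5213, 0.0817, 0.14]
tool_rot: [89.9, 0.0, -45.0]
force: [0.6, -0.3, -1.5]
grip_width: 0.0159
[ 0.61405827 -0.25422486 -1.53294032]
```

View pics/v.png

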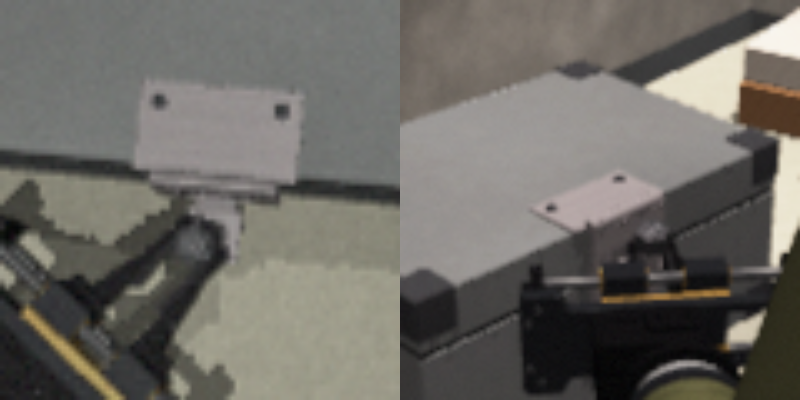

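```bash
python3 -m pendant '[[16,[-40,0,0],[0,0,0]],[16,[-80,0,0],[0,0,0]],[30,[-80,0,0],[0,0,0]]]'; python3 - <<'E'
from h import *
print(cur()[0]["force"])
b=optics.read_camera("side");a=optics.read_camera("top")
cv2.imwrite("pics/w.png",np.hstack([cv2.resize(a["image"][180:260,210:290],(400,400)),cv2.resize(b["image"][130:250,200:320],(400,400))]))
E
```

```text
time_s: 29.75
tool_pos: [0.4624, 0.1448, 0.1396]
tool_rot: [90.1, 0.2, -44.5]
force: [0.9, 1.1, 0.1]
grip_width: 0.0186
[0.91583926 1.1317762  0.11629764]
```

View pics/w.png

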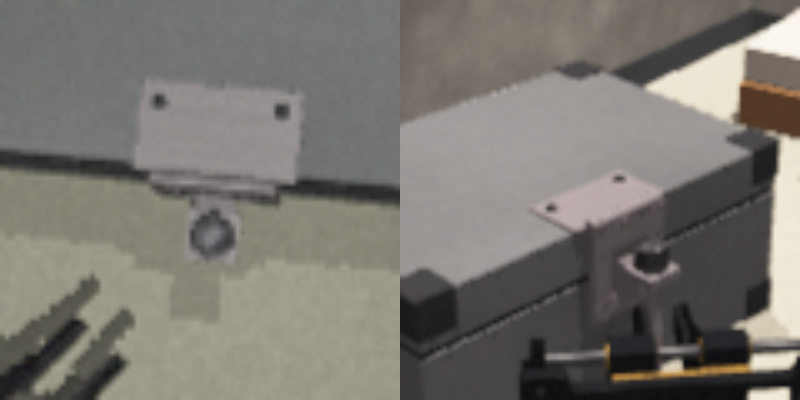

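The pin has dropped home, with its head on the staple at top crop (212,233). I'll back off and run the final checks.

```bash
python3 -m pendant '[[40,[-30,10,0],[0,0,0]],[40,[-60,40,0],[0,0,0]],[40,[-60,80,0],[0,0,0]],[40,[-60,110,0],[0,0,0]],[40,[-60,110,0],[0,0,0]],[40,[-60,110,0],[0,0,0]]]'; python3 - <<'E'
from h import *
print(cur()[0]["force"].round(1),cur()[1])
b=optics.read_camera("side");a=optics.read_camera("top")
cv2.imwrite("pics/x.png",np.hstack([cv2.resize(a["image"],(400,300)),cv2.resize(b["image"],(400,300))]))
cv2.imwrite("pics/y.png",np.hstack([cv2.resize(a["image"][195:245,225:275],(400,400)),cv2.resize(b["image"][170:250,230:310],(400,400))]))
for n,c in(("top",a),("side",b)):
  e=loc(.5217,.1285,.142)
  print(n,"head pred px",np.round(proj(c,e),1))
  for m in models.masks_of(n,"pin")[:1]:
    v,u=np.where(m["pixels"]); print(m["confidence"],u.mean(),v.mean(),v.min(),v.max()); 
    W=np.array([world(c,x,y) for x,y in zip(u,v)]); print("z range",W[:,2].min(),np.median(W[:,2]),W[:,2].max())
  for l,h in(("hasp_end",.087),("carton",0),("elbow",0),("jar",0)):
    q=lm(n,l)[:1]; print(l,q,[onplane(c,x[0],x[1],h).round(3) for x in q], np.round(proj(c,loc(.5433,.1285,.087)),1) if l=="hasp_end" else "")
E
```

```text
time_s: 30.35
tool_pos: [0.4228, 0.1796, 0.2518]
tool_rot: [90.2, 0.0, -45.1]
force: [-0.0, -0.2, -0.5]
grip_width: 0.0398
[-0.  -0.2 -0.5] [0.42282823 0.1796316  0.25181645]
top head pred px [250.6 226.8]
0.55 252.28125 226.8125 224 230
z range 0.1378856674068678 0.14152536234438273 0.14585076580088607
hasp_end [(254.9, 218.7, 0.57)] [array([0.559, 0.061, 0.087])] [252.6 220.3]
carton [(366.8, 259.2, 0.92)] [array([ 0.431, -0.28 ,  0.   ])] 
elbow [(145.1, 188.3, 0.87)] [array([0.667, 0.411, 0.   ])] 
jar [(391.7, 191.6, 0.77)] [array([ 0.641, -0.365,  0.   ])] 
side head pred px [274.8 204.3]
hasp_end [] [] [268.5 220.5]
carton [] [] 
elbow [(127.1, 304.0, 0.73)] [array([0.662, 0.413, 0.   ])] 
jar [(330.5, 182.7, 0.61)] [array([ 0.635, -0.367,  0.   ])]
```

View pics/x.png

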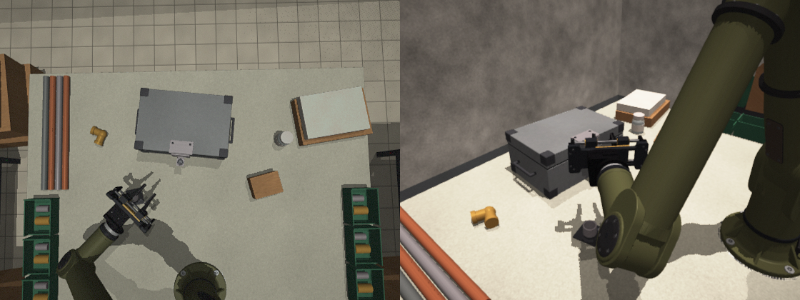

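View pics/y.png

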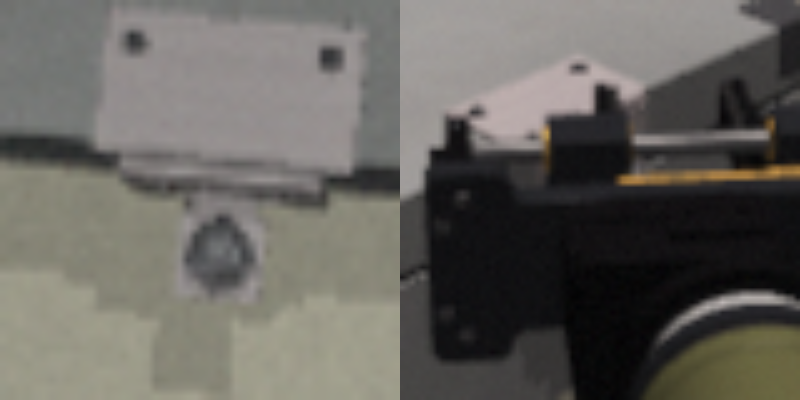

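```bash
python3 -m pendant '[[40,[-15,40,30],[0,0,0]],[40,[-30,80,60],[0,0,0]],[40,[-45,110,90],[0,0,0]],[40,[-45,120,120],[0,0,0]],[40,[-45,120,150],[0,0,0]],[40,[-45,120,180],[0,0,0]],[40,[-45,120,200],[0,0,0]],[40,[-45,120,200],[0,0,0]]]'; python3 - <<'E'
from h import *
print(cur()[0]["joint_velocities"].round(1),cur()[1])
b=optics.read_camera("side")
cv2.imwrite("pics/z.png",np.clip(cv2.resize(b["image"][170:260,225:315],(540,540),interpolation=cv2.INTER_CUBIC)*1.5,0,255).astype(np.uint8))
for ang in(0,.1,.2):
  for dy in(-.03,.03):
    for rr in(.03,.07):
      q=loc(.5483-.005*np.cos(ang)-rr*np.sin(ang),.1285+dy,.163-rr*np.cos(ang)); u,v=proj(b,q); print(ang,dy,rr,round((u-225)*6),round((v-170)*6), "rangez",round(float(b["range_z"][int(round(v)),int(round(u))]),4),"pred",round(float(-(np.linalg.inv(b["cam_to_world"])@np.append(q,1))[2]),4))
E
```

```text
time_s: 31.62
tool_pos: [0.281, 0.0996, 0.3665]
tool_rot: [90.1, 1.2, -44.6]
force: [1.0, -0.6, -0.2]
grip_width: 0.0402
[ 106.7  -34.3 -117.5   17.3  -24.4   -5.4    8.4] [0.28097311 0.09957668 0.36645932]
0 -0.03 0.03 313 182 rangez 0.9745 pred 0.9728
0 -0.03 0.07 312 265 rangez 0.9295 pred 0.9928
0 0.03 0.03 207 233 rangez 0.9295 pred 0.9353
0 0.03 0.07 208 318 rangez 0.9572 pred 0.9553
0.1 -0.03 0.03 318 184 rangez 0.9761 pred 0.971
0.1 -0.03 0.07 324 270 rangez 0.9366 pred 0.9885
0.1 0.03 0.03 212 235 rangez 0.9366 pred 0.9334
0.1 0.03 0.07 220 324 rangez 0.9658 pred 0.951
0.2 -0.03 0.03 323 185 rangez 0.9977 pred 0.969
0.2 -0.03 0.07 336 274 rangez 1.0283 pred 0.9839
0.2 0.03 0.03 217 237 rangez 0.9412 pred 0.9315
0.2 0.03 0.07 232 328 rangez 0.9874 pred 0.9464
```

View pics/z.png

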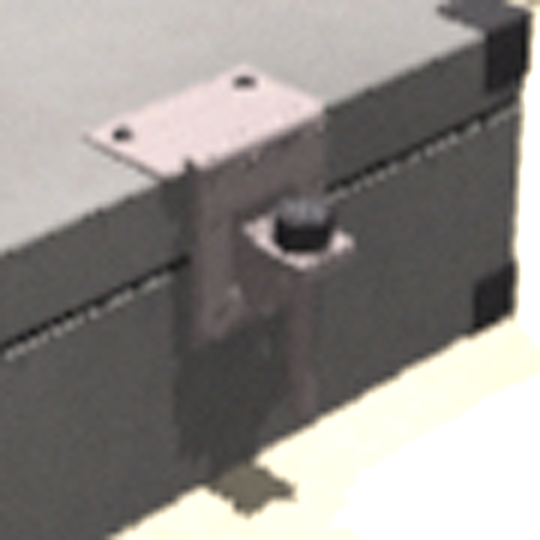

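The side view shows the leaf lying flat, matching angle 0, with the staple through its slot. The pin head is at (303,225) on the staple and the shank hangs below. I'll let the arm settle, then hand in.

```bash
python3 -m pendant '[[40,[0,0,0],[0,0,0]],[40,[0,0,0],[0,0,0]],[40,[0,0,0],[0,0,0]],[40,[0,0,0],[0,0,0]],[40,[0,0,0],[0,0,0]],[40,[0,0,0],[0,0,0]]]'; python3 - <<'E'
from h import *
o=cur()[0]; print(o["joint_velocities"].round(1),o["force"].round(1),o["qpos"].round(0))
c=optics.read_camera("top"); cv2.imwrite("pics/zz.png",c["image"])
E
```

```text
time_s: 32.17
tool_pos: [0.2821, 0.0984, 0.3662]
tool_rot: [90.0, 1.2, -44.9]
force: [-0.5, 0.5, 0.4]
grip_width: 0.0398
[ 0.6 -0.2 -1.   0.1  0.  -0.   0.1] [-0.5  0.5  0.4] [-39.  -4. -48. 135.  56. 117. 130.]
```

View pics/zz.png

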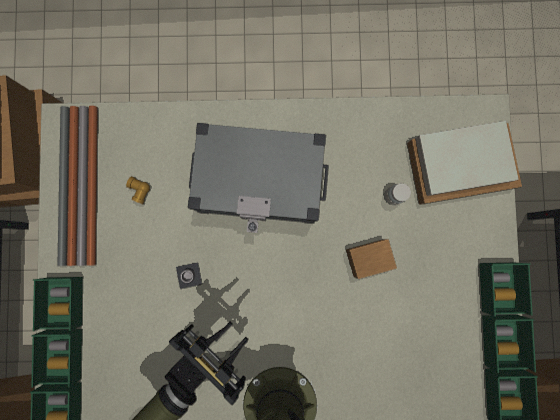

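The arm is still and touching nothing. The chest is fastened, with the pin head at (252,227), and the carton, elbow and jar look unmoved.

```bash
python3 -c "
from cell import env
print(env.sign_off())"
```

```text
the job is handed in; nothing more can be done
None
```

The chest is fastened. I swung the hasp over and pressed it against its hard stop with about 15 N. Then I took the pin from the cap, turned it over and dropped it tip first through the staple's eye. I handed the job in at about 32 s, with the arm still and touching nothing.

**Last checks**
- **Pin:** its head's top measured 0.1415 m above the bench; 0.142 m means it rests on the staple. The shank hangs below the staple in the side view.
- **Hasp:** it lies flat on the chest's front in the side view with the staple through its slot. Depth at three of four check points was 2 to 6 mm off the closed pose, but the fourth, near the leaf's lower right edge, read 63 mm nearer the camera than predicted. I think the pin or staple was in the way there, but I did not confirm it.
- **Carton, elbow and jar:** all three look unmoved in the last picture. The carton and jar were within about 4 mm of their first readings in the top view and the elbow within about 7 mm, which is within the detectors' scatter.

**What went wrong or disagreed**
- **Regrip:** with my first grip the fingers would have hit the closed hasp. I put the pin back in the cap and regripped it lower, with the pin nearer the fingertips.
- **Release:** the pin's head caught on the fingers and the pin leaned in the eye. I closed the fingers a little to straighten it, then pulled straight back, and it dropped home.
- **Cameras:** the two views disagreed by about 6 mm on where the eye was, so I placed the pin relative to the eye in both images.
- **Hasp end:** the last look for the hasp end found it only in the top view, with low confidence and about 3 pixels from where it should be. I relied on the picture and depth instead.

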